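# Lock the candle jars into the transit carrier

## Robot

A 6-joint arm with a two-finger parallel gripper is mounted at the origin on the work surface. World frame = base frame: x ahead of the robot, y to its left, z up, the work surface at z = 0. Lengths are in m, angles in rad, forces in N, time in s.
With the tool pointing down it reaches from about 0.4 to 0.825 m from the base axis. Payload 7 kg.
Tool frame: the origin (TCP) lies midway between the tips of the shut fingers; the grasp point (between the pads) lies 19 mm behind it (manip.grip_point_offset is the distance from the TCP to the grasp point, in m); z points along the fingers, y is the line along which they close (so a half turn about z gives the same grasp; the last joint's range is limited). The gripper opens to 85 mm and grips with 20 to 120 N. Pads are 22 mm wide; open, the fingers measure 114 mm over their backs; the gripper's body (76 mm by 85 mm) begins 54 mm behind the grasp point. The pads swing forward as they close: fully open they stand 13 mm farther back than shut.
Start: joints at [1.39, 0.359, 0.012, 0, -1.224, -0.288], TCP at [0.305, 0.602, 0.231] pointing down, gripper open.
Joint ranges: [-3.07, 3.07], [-1.43, 2.12], [-1.02, 1.25], [-3.03, 1.67], [-3.05, -0], [-3.03, 3.03]. Speed limits (rad/s): [2.39, 2.39, 3.01, 3.14, 3.14, 3.14].

## Interface

Orientations are given as a unit quaternion [x, y, z, w].
In Python, from rig import read_state, optics, workorder, manip gives the robot as it stands.
- The arm moves only by the tool servo_tool, never from a script. Its argument "targets" is a list of rows, each an object of numbers: "ax", "ay", "az": the turn, a rotation vector about the tool's x, y, z in degrees; "tx", "ty", "tz": the shift along the tool's x, y, z in m; "grip": the opening, from -1 (shut) to 1 (fully open). A call has 1 to 5 rows; each row is the pose to reach, as a shift and turn from the pose commanded when the call began, along the tool's axes at that moment; what a row does not reach only later rows make up. A row lasts 1/10 s, in which the tool goes at most 50 mm and 8.59 degrees, less where a joint would pass 70% of its speed; a pose out of reach is approached as far as the arm can. A call with a gripper value outside its range is refused whole. The fingers move at their own pace and stop on an object; "force" is the grip in N (left out, the last holds). Time passes only in rows, so rows that repeat a pose let the fingers close. It gives the time, the measured TCP pose, the force, the opening and the grip force at its end, in the units of the state.
- read_state(): the state, without advancing time (a new reading comes with each control period).
- optics.camera(name): name is "side" or "top" or "wrist"; returns a dict with "color" (420x560x3 uint8, red, green, blue), "depth" (420x560 float32, m along the optical axis (not along the pixel's ray), 0 where there is no reading), "intrinsics" (3x3 intrinsics, pixels), "T" (4x4, takes a point from camera to world coordinates); the wrist camera has in their place "mount" (4x4, takes a point from camera to tool coordinates, whose origin is the TCP and whose axes are the flange's). Camera axes: x right, y down, z forward; pixel columns grow to the right and rows downward; lengths in m; the calibration is good to about 2 mm. The wrist camera is an equidistant fisheye: a pixel r from the principal point sees the ray r / f radians off the axis. A picture is of the moment at which its call begins: read the wrist's pose just before it.
- workorder.close_job(): hands the job in; it is judged then, once.
The state is a dict: "clock": time; "joint_pos": joint angles; "qd": joint speeds; "tau": joint torques, N m; "eef_pos": TCP position; "tool_rot": TCP orientation; "force": force on the tool from outside, world axes, zero at the start; "moment": the same for the moment, N m; "grip_width": finger opening in m; "grip_force": force on a finger pad.
Only numpy, scipy, OpenCV 4.12 (cv2) and the standard library are available. Lean on these libraries where they do the work, as an engineer would, in place of code of your own. Each camera call takes 0.05 s, during which the arm holds its last target. There are 200 camera calls.

## Task

Pack every candle jar standing on the table top (not those up on the little side shelf) into the transit carrier for the courier: stand each jar upright in a recess of its own size (small jars in the row of small recesses, large jars in the row of large ones), turn that recess's keeper shut over the lid, and lock it with a pin from the block, pushed down fully home through the keeper and the lug under it. Places without a jar need no pin; do not knock over the diffuser bottle.

Things in the scene. Friction and masses are not known exactly. Their poses are not given: they have to be found in the camera images.
- jar_small0: a small amber glass candle jar with a flush black lid and a paper label, a plain cylinder 50 mm in diameter and 72 mm tall (160 g or so), standing loose on the table at the start; origin at the centre of its underside, z up. May be absent (None).
- jar_small1: a small amber glass candle jar with a flush black lid and a paper label, a plain cylinder 50 mm in diameter and 72 mm tall (160 g or so), standing loose on the table at the start; origin at the centre of its underside, z up. May be absent (None).
- jar_large0: a large amber glass candle jar with a flush black lid and a paper label, a plain cylinder 64 mm in diameter and 72 mm tall (250 g or so), standing loose on the table at the start; origin at the centre of its underside, z up. May be absent (None).
- jar_large1: a large amber glass candle jar with a flush black lid and a paper label, a plain cylinder 64 mm in diameter and 72 mm tall (250 g or so), standing loose on the table at the start; origin at the centre of its underside, z up. May be absent (None).
- pin0: a steel lock pin standing upright in the wooden pin block: a 10 mm shank 40 mm long with a tapered tip, then a flange 20 mm in diameter and 4 mm thick, then a round head 16 mm in diameter and 24 mm tall; 40 g. Origin at the tip of the shank, z along the pin towards the head. All four pins are alike; there are more pins than jars
- pin1: a steel lock pin standing upright in the wooden pin block: a 10 mm shank 40 mm long with a tapered tip, then a flange 20 mm in diameter and 4 mm thick, then a round head 16 mm in diameter and 24 mm tall; 40 g. Origin at the tip of the shank, z along the pin towards the head. All four pins are alike; there are more pins than jars
- pin2: a steel lock pin standing upright in the wooden pin block: a 10 mm shank 40 mm long with a tapered tip, then a flange 20 mm in diameter and 4 mm thick, then a round head 16 mm in diameter and 24 mm tall; 40 g. Origin at the tip of the shank, z along the pin towards the head. All four pins are alike; there are more pins than jars
- pin3: a steel lock pin standing upright in the wooden pin block: a 10 mm shank 40 mm long with a tapered tip, then a flange 20 mm in diameter and 4 mm thick, then a round head 16 mm in diameter and 24 mm tall; 40 g. Origin at the tip of the shank, z along the pin towards the head. All four pins are alike; there are more pins than jars
- pin_block: fixed wooden block 50 x 185 x 50 mm (x, y, z) whose four 14 mm holes hold the pins in a line along its own y, 45 mm apart, the flanges resting on its top; origin at the centre of its underside
- row_small: the row for small jars: fixed wooden plank 115 x 325 x 16 mm on the 12 mm thick carrier board, with two round recesses 55 mm wide, 10 mm deep, 160 mm apart along its y. Each has a keeper (flat steel bar turning on a vertical pivot post) and an aluminium lug beside it. Origin at the centre of the plank's underside
- row_large: the row for large jars: fixed wooden plank 115 x 325 x 16 mm on the 12 mm thick carrier board, with two round recesses 69 mm wide, 10 mm deep, 160 mm apart along its y. Each has a keeper (flat steel bar turning on a vertical pivot post) and an aluminium lug beside it. Origin at the centre of the plank's underside
- nest_small0 (a point): centre of the floor of a recess for a small jar; axes of the row, z up, y along the row. In this frame the keeper's pivot is at x 0, y +54 mm (post 18 mm across), the keeper's top face at z +86 mm, the lug's hole at y +97 mm. A seated jar's lid top is 6 mm below the keeper's underside
- lug_small0 (a point): centre of the 13 mm vertical through hole in the lug (bracket 30 x 30 mm, top 20 mm thick, open space below), at its top face, 77 mm above the recess floor; axes of the row. The closed keeper lies 1 mm above it. A pin fully home has its tip about 31 mm below this point, its flange on the keeper
- keeper_small0 (a joint): keeper angle q: 0 = closed on its stop, finger over the jar, 13 mm eye over the lug's hole; grows to 1.9 rad opening, clockwise from above; at 1.4 to 1.75 the recess is clear. Bar 8 mm thick; friction 0.03 N m holds it. Black knob on the finger, 12 mm wide, 22 mm high: (-48 sin q, -48 cos q) mm from the pivot in row x, y; eye 43 mm from the pivot, on the other end
- nest_small1 (a point): centre of the floor of a recess for a small jar; axes of the row, z up, y along the row. In this frame the keeper's pivot is at x 0, y +54 mm (post 18 mm across), the keeper's top face at z +86 mm, the lug's hole at y +97 mm. A seated jar's lid top is 6 mm below the keeper's underside
- lug_small1 (a point): centre of the 13 mm vertical through hole in the lug (bracket 30 x 30 mm, top 20 mm thick, open space below), at its top face, 77 mm above the recess floor; axes of the row. The closed keeper lies 1 mm above it. A pin fully home has its tip about 31 mm below this point, its flange on the keeper
- keeper_small1 (a joint): keeper angle q: 0 = closed on its stop, finger over the jar, 13 mm eye over the lug's hole; grows to 1.9 rad opening, clockwise from above; at 1.4 to 1.75 the recess is clear. Bar 8 mm thick; friction 0.03 N m holds it. Black knob on the finger, 12 mm wide, 22 mm high: (-48 sin q, -48 cos q) mm from the pivot in row x, y; eye 43 mm from the pivot, on the other end
- nest_large0 (a point): centre of the floor of a recess for a large jar; axes of the row, z up, y along the row. In this frame the keeper's pivot is at x 0, y +54 mm (post 18 mm across), the keeper's top face at z +86 mm, the lug's hole at y +97 mm. A seated jar's lid top is 6 mm below the keeper's underside
- lug_large0 (a point): centre of the 13 mm vertical through hole in the lug (bracket 30 x 30 mm, top 20 mm thick, open space below), at its top face, 77 mm above the recess floor; axes of the row. The closed keeper lies 1 mm above it. A pin fully home has its tip about 31 mm below this point, its flange on the keeper
- keeper_large0 (a joint): keeper angle q: 0 = closed on its stop, finger over the jar, 13 mm eye over the lug's hole; grows to 1.9 rad opening, clockwise from above; at 1.4 to 1.75 the recess is clear. Bar 8 mm thick; friction 0.03 N m holds it. Black knob on the finger, 12 mm wide, 22 mm high: (-48 sin q, -48 cos q) mm from the pivot in row x, y; eye 43 mm from the pivot, on the other end
- nest_large1 (a point): centre of the floor of a recess for a large jar; axes of the row, z up, y along the row. In this frame the keeper's pivot is at x 0, y +54 mm (post 18 mm across), the keeper's top face at z +86 mm, the lug's hole at y +97 mm. A seated jar's lid top is 6 mm below the keeper's underside
- lug_large1 (a point): centre of the 13 mm vertical through hole in the lug (bracket 30 x 30 mm, top 20 mm thick, open space below), at its top face, 77 mm above the recess floor; axes of the row. The closed keeper lies 1 mm above it. A pin fully home has its tip about 31 mm below this point, its flange on the keeper
- keeper_large1 (a joint): keeper angle q: 0 = closed on its stop, finger over the jar, 13 mm eye over the lug's hole; grows to 1.9 rad opening, clockwise from above; at 1.4 to 1.75 the recess is clear. Bar 8 mm thick; friction 0.03 N m holds it. Black knob on the finger, 12 mm wide, 22 mm high: (-48 sin q, -48 cos q) mm from the pivot in row x, y; eye 43 mm from the pivot, on the other end
- diffuser: bystander: a glass bottle 50 mm in diameter and 110 mm tall standing upright; origin at the centre of its underside, z up
Things that resemble listed ones, but are neither listed nor needed, are in the scene too. Leave any pink or purple look-alike of the jar_small0 alone.

How it is judged:
By the outcome, as a careful person would: the job done as asked, in the order asked, and still so for the second after the job is handed in, with the robot touching nothing.
Of jar_small0, jar_small1, jar_large0, jar_large1 only 2 to 3 are there at a start; the rules pass over those that are not, and their reading is None.
At some moment in a run one of jar_small0, jar_small1, jar_large0, jar_large1 may be knocked a few centimetres aside while the robot is not near it.
It also fails if it takes over 210 s, if anything falls off the work surface, if the arm or the gripper's body presses on something with over 40 N, if the wrist force passes 120 N, or if a joint passes its speed limit or range.

## Working session

There is one attempt and no reset: what is moved stays moved. The work goes in short steps, Python scripts to look and compute and a tool call to move; the robot and the scene stay as the last step left them, time stands still between calls to the robot, and variables do not carry over. Pictures are saved under pics/ and viewed, at most 14 in all, crops included, and the job is handed in when it is done.

Besides the shell and the picture viewer there is one more tool, called as a command line: name --argument value ..., lists and objects as JSON in quotes. servo_tool: Moves the arm, as the interface text tells. Its arguments: {"type":"object","properties":{"targets":{"type":"array"},"force":{"type":"number"}},"required":["targets"]}

```bash
ls; mkdir -p pics; python3 - <<'E'
from rig import read_state, optics, workorder, manip
import cv2,numpy as np,pickle
s=read_state();print({k:np.round(v,3).tolist() for k,v in s.items()});print(manip.grip_point_offset)
d={}
for n in ("top","side","wrist"):
    c=optics.camera(n);d[n]=c
    cv2.imwrite(f"pics/{n}0.png",c["color"][...,::-1])
    print(n,c["intrinsics"].round(1).tolist(),(c.get("T") if "T" in c else c["mount"]).round(3).tolist())
pickle.dump(d,open("d0.pkl","wb"))
E
```

```text
pics
{'clock': 0.0, 'joint_pos': [1.39, 0.359, 0.011, -0.0, -1.224, -0.288], 'qd': [-0.0, 0.0, 0.0, -0.001, -0.0, 0.0], 'tau': [0.0, -58.332, 29.343, 6.936, -0.006, -0.0], 'eef_pos': [0.305, 0.602, 0.23], 'tool_rot': [0.973, -0.232, -0.0, 0.001], 'force': [0.757, 0.487, 0.531], 'moment': [-0.019, -0.044, -0.024], 'grip_force': 0.0, 'grip_width': 0.086}
0.0187
top [[480.3, 0.0, 279.2], [0.0, 480.3, 213.7], [0.0, 0.0, 1.0]] [[-0.028, -0.988, 0.149, 0.331], [-1.0, 0.027, -0.013, 0.001], [0.009, -0.149, -0.989, 1.256], [0.0, 0.0, 0.0, 1.0]]
side [[386.9, 0.0, 283.4], [0.0, 386.9, 210.9], [0.0, 0.0, 1.0]] [[0.892, -0.269, 0.363, 0.193], [-0.452, -0.522, 0.724, -0.607], [-0.005, -0.81, -0.587, 0.585], [0.0, 0.0, 0.0, 1.0]]
wrist [[325.2, 0.0, 285.9], [0.0, 325.2, 207.0], [0.0, 0.0, 1.0]] [[0.001, -0.952, -0.307, 0.079], [1.0, 0.001, -0.0, -0.0], [0.0, -0.307, 0.952, -0.143], [0.0, 0.0, 0.0, 1.0]]
```

View pics/top0.png

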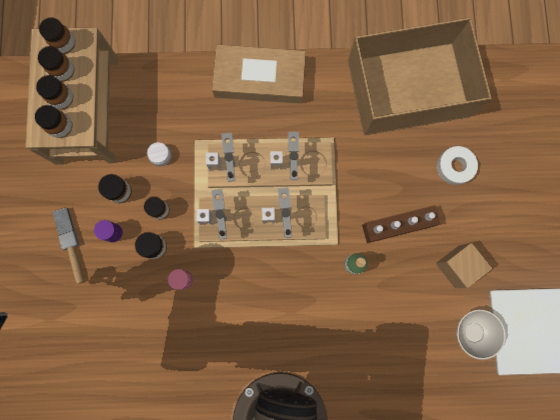

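View pics/side0.png

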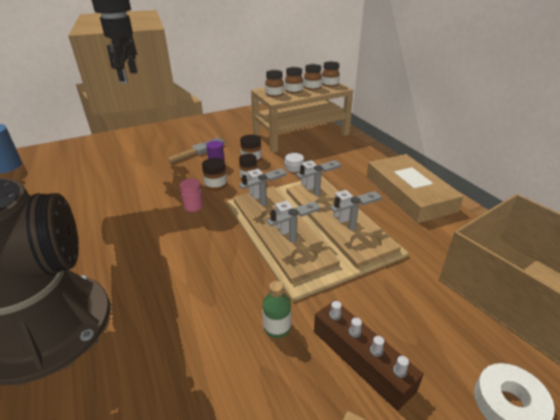

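```bash
cat > h.py <<'E'
import numpy as np,cv2,pickle
from scipy.spatial.transform import Rotation as R
def ray(c,u,v,T=None):
    K=c["intrinsics"];T=c["T"] if T is None else T
    d=np.array([(u-K[0,2])/K[0,0],(v-K[1,2])/K[1,1],1.]);return T[:3,3],T[:3,:3]@d
def onz(c,u,v,z):
    o,d=ray(c,u,v);return o+d*(z-o[2])/d[2]
def cloud(c):
    K=c["intrinsics"];v,u=np.mgrid[:420,:560];z=c["depth"]
    P=np.stack([(u-K[0,2])/K[0,0]*z,(v-K[1,2])/K[1,1]*z,z],-1)
    W=P@c["T"][:3,:3].T+c["T"][:3,3];W[z==0]=np.nan;return W
E
python3 - <<'E'
from h import *
d=pickle.load(open("d0.pkl","rb"));c=d["top"];W=cloud(c)
im=c["color"][...,::-1]
a=cv2.resize(im[120:260,185:345],None,fx=5,fy=5,interpolation=cv2.INTER_CUBIC)[:600]
cv2.imwrite("pics/c1.png",cv2.resize(im[122:252,185:345],(800,600)[0:1]*1+(650,) if 0 else (738,600),interpolation=cv2.INTER_CUBIC))
# blobs
for n,(u,v) in dict(A=(112,186),B=(155,206),C=(149,243),purple=(106,230),pink=(178,278),white=(158,152)).items():
    p=W[v-3:v+4,u-3:u+4].reshape(-1,3);print(n,np.nanmedian(p,0).round(4))
# dark lids at height 62..80mm
m=((W[...,2]>.064)&(W[...,2]<.082)).astype(np.uint8)
n,l,st,ce=cv2.connectedComponentsWithStats(m)
for i in range(1,n):
    if st[i,4]>60:
        q=W[l==i];cc=[k for k in cv2.findContours((l==i).astype(np.uint8),0,2)[0]];(x,y),r=cv2.minEnclosingCircle(np.vstack(cc))
        print(i,ce[i].round(1),st[i,4],np.mean(q,0).round(4),np.ptp(q,0).round(3), im[l==i].mean(0).round(0),"circ",onz(c,x,y,np.median(q[:,2])).round(4))
E
```

```text
A [0.5917 0.4027 0.0716]
B [0.5375 0.2947 0.0725]
C [0.4454 0.3084 0.072 ]
purple [0.4805 0.4154 0.0714]
pink [0.3579 0.2368 0.0714]
white [0.6869 0.2975 0.0357]
1 [436.2  50.6] 562 [ 0.933  -0.4396  0.0733] [0.193 0.302 0.018] [52. 73. 92.] circ [ 0.8741 -0.3928  0.0732]
2 [ 94.2 114.3] 1300 [0.7791 0.4503 0.0775] [0.302 0.164 0.018] [ 66.  92. 113.] circ [0.8172 0.4989 0.0787]
4 [403.6 108.6] 348 [ 0.7755 -0.3431  0.073 ] [0.181 0.324 0.018] [52. 73. 92.] circ [ 0.8439 -0.3854  0.0731]
16 [111.1 186.1] 518 [0.5913 0.4051 0.0716] [0.062 0.063 0.017] [31. 33. 37.] circ [0.5911 0.4049 0.0718]
17 [153.7 205.9] 320 [0.538  0.2979 0.0718] [0.05  0.05  0.015] [33. 35. 41.] circ [0.5372 0.2975 0.0719]
27 [104.3 229.4] 335 [0.4824 0.4193 0.0714] [0.048 0.05  0.013] [133.  61. 109.] circ [0.4821 0.4186 0.0714]
34 [147.7 244.4] 532 [0.4422 0.3116 0.0718] [0.063 0.064 0.015] [33. 34. 38.] circ [0.4414 0.3108 0.0717]
35 [455.8 265.6] 113 [ 0.369  -0.4446  0.0733] [0.107 0.063 0.018] [ 59.  84. 106.] circ [ 0.3702 -0.4698  0.0728]
41 [356.5 262.7] 175 [ 0.3829 -0.2005  0.0741] [0.047 0.048 0.018] [63. 90. 73.] circ [ 0.3832 -0.2029  0.0746]
68 [178.1 278.8] 337 [0.3561 0.2366 0.0719] [0.049 0.049 0.012] [ 98.  84. 143.] circ [0.3567 0.2369 0.072 ]
```

View pics/c1.png

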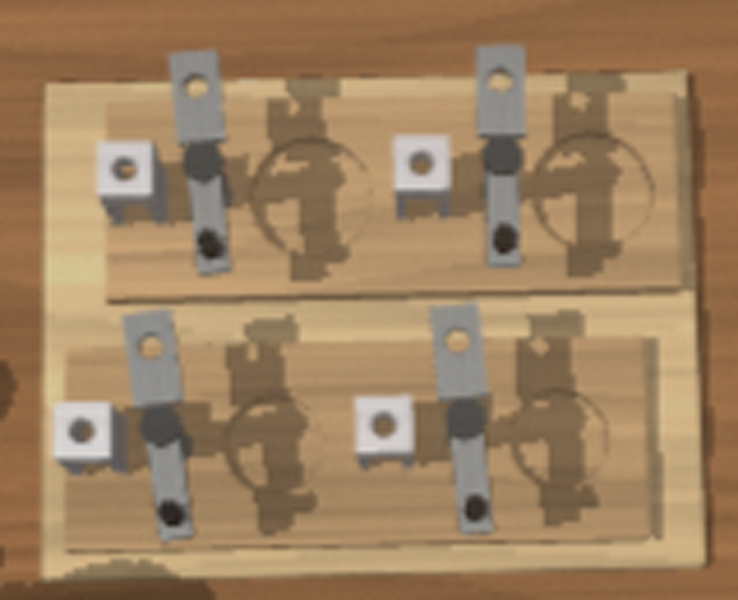

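```bash
python3 - <<'E'
from h import *
d=pickle.load(open("d0.pkl","rb"));c=d["top"];W=cloud(c);im=c["color"].astype(int)
mn,mx=im.min(2),im.max(2)
def blobs(m,zz,a0,lab):
    n,l,st,ce=cv2.connectedComponentsWithStats(m.astype(np.uint8))
    for i in range(1,n):
        if st[i,4]>=a0:
            cc=max(cv2.findContours((l==i).astype(np.uint8),0,1)[0],key=len);r=cv2.minAreaRect(cc)
            print(lab,ce[i].round(1),st[i,4],"pc",np.nanmedian(W[l==i],0).round(4),"rect ctr",onz(c,*r[0],zz).round(4),np.round(r[1],1))
Z=W[...,2]
ins=np.zeros_like(Z,bool);ins[130:240,190:340]=1
blobs(ins&(mn>150)&(Z>.085),.095,30,"lug")
blobs(ins&(mx<75)&(Z>.098)&(mx-mn<25),.11,5,"dark")
p=np.zeros_like(ins);p[200:245,360:445]=1
blobs(p&(mn>110)&(Z>.055),.078,5,"pin")
# hole dark pixels inside lugs, circles
for (u,v) in ((228,135),(230,158)):print(W[v,u].round(3))
E
```

```text
lug [276.3 156.4] 114 pc [ 0.6515 -0.0114  0.0957] rect ctr [ 0.6504 -0.0114  0.095 ] [11. 11.]
lug [211.5 158. ] 109 pc [0.6507 0.149  0.0949] rect ctr [0.6508 0.1502 0.095 ] [10. 11.]
lug [202.5 214.4] 120 pc [0.5103 0.1722 0.095 ] rect ctr [0.5094 0.1731 0.095 ] [11. 11.]
lug [267.6 213.5] 120 pc [0.5074 0.0145 0.095 ] rect ctr [0.5075 0.0133 0.095 ] [11. 12.]
dark [293.8 173.5] 19 pc [ 0.5989 -0.0522  0.1253] rect ctr [ 0.6022 -0.0521  0.11  ] [3.6 4.9]
dark [230.  174.5] 20 pc [0.6007 0.102  0.1258] rect ctr [0.604  0.1035 0.11  ] [5.4 3.1]
dark [221.9 233. ] 21 pc [0.4596 0.1231 0.1238] rect ctr [0.461  0.1245 0.11  ] [4. 4.]
dark [287.6 231.9] 17 pc [ 0.4575 -0.0331  0.1247] rect ctr [ 0.4591 -0.0325  0.11  ] [4. 3.]
pin [430.4 215.5] 46 pc [ 0.495  -0.3906  0.077 ] rect ctr [ 0.4936 -0.3885  0.078 ] [6.1 8.9]
pin [413.2 219.8] 42 pc [ 0.4844 -0.3462  0.0773] rect ctr [ 0.4841 -0.3457  0.078 ] [5.7 8.5]
pin [396.1 223.9] 41 pc [ 0.4753 -0.3031  0.0773] rect ctr [ 0.4753 -0.3028  0.078 ] [5.4 8. ]
pin [378.3 228.6] 46 pc [ 0.466  -0.259   0.0761] rect ctr [ 0.4647 -0.2578  0.078 ] [5.8 8.3]
[0.706 0.108 0.104]
[0.646 0.103 0.107]
```

servo_tool --targets '[{"tx": 0.04,"ty": 0.005,"az": 8.5},{"tx": 0.08,"ty": 0.01,"az": 17},{"tx": 0.12,"ty": 0.015,"az": 25.5},{"tx": 0.16,"ty": 0.02,"az": 34},{"tx": 0.2,"ty": 0.025,"az": 42.0}]'

```text
validation failed for argument at $.ta...
```

```bash
python3 - <<'E'
from h import *
from rig import read_state
d=pickle.load(open("d0.pkl","rb"));W=cloud(d["top"]);w=W[30:185,20:118].reshape(-1,3);w=w[w[:,2]>.08]
print(np.nanmin(w,0),np.nanmax(w,0))
for x in np.arange(.6,.75,.02):
    k=w[abs(w[:,0]-x)<.01];print(x.round(2),k[:,1].min().round(3) if len(k) else None,k[:,1].max().round(3) if len(k) else None,k[:,2].max().round(3) if len(k) else None)
s=read_state();print(s["eef_pos"],s["joint_pos"],R.from_quat(s["tool_rot"]).as_matrix().round(3))
E
```

```text
[0.60183322 0.39249262 0.08000167] [0.97242923 0.57968751 0.23609296]
0.6 0.392 0.392 0.081
0.62 None None None
0.64 None None None
0.66 0.43 0.576 0.163
0.68 0.416 0.579 0.193
0.7 0.417 0.579 0.235
0.72 0.417 0.578 0.236
0.74 0.417 0.58 0.234
[0.3048498  0.60182707 0.23060485] [ 1.39007686e+00  3.59181453e-01  1.12636520e-02 -2.43805939e-04
 -1.22409885e+00 -2.88123231e-01] [[ 0.892 -0.452 -0.   ]
 [-0.452 -0.892 -0.001]
 [ 0.     0.001 -1.   ]]
```

servo_tool --targets '[{"tx": 0.04,"ty": 0.005,"tz": 0,"ax": 0,"ay": 0,"az": 8.5,"grip": 1},{"tx": 0.08,"ty": 0.01,"tz": 0,"ax": 0,"ay": 0,"az": 17,"grip": 1},{"tx": 0.12,"ty": 0.015,"tz": 0,"ax": 0,"ay": 0,"az": 25.5,"grip": 1},{"tx": 0.16,"ty": 0.02,"tz": 0,"ax": 0,"ay": 0,"az": 34,"grip": 1},{"tx": 0.2,"ty": 0.025,"tz": 0,"ax": 0,"ay": 0,"az": 42,"grip": 1}]'

```text
clock: 0.65
eef_pos: [0.4731, 0.4884, 0.2311]
tool_rot: [0.823, -0.568, -0.0, 0.0]
force: [-0.1, -0.1, -0.2]
grip_width: 0.0856
grip_force: 0.0
```

servo_tool --targets '[{"tx": 0.041,"ty": -0.027,"tz": 0,"ax": 0,"ay": 0,"az": 8,"grip": 0.76},{"tx": 0.082,"ty": -0.054,"tz": 0,"ax": 0,"ay": 0,"az": 16,"grip": 0.76},{"tx": 0.1216,"ty": -0.0802,"tz": 0,"ax": 0,"ay": 0,"az": 21.2,"grip": 0.76},{"tx": 0.1216,"ty": -0.0802,"tz": 0.03,"ax": 0,"ay": 0,"az": 21.2,"grip": 0.76},{"tx": 0.1216,"ty": -0.0802,"tz": 0.06,"ax": 0,"ay": 0,"az": 21.2,"grip": 0.76}]'

```text
clock: 1.15
eef_pos: [0.5925, 0.4036, 0.1708]
tool_rot: [-0.706, 0.709, 0.0, 0.001]
force: [0.0, 0.5, -0.5]
grip_width: 0.075
grip_force: 0.0
```

```bash
cat >> h.py <<'E'
def jars(n):
    from rig import optics
    c=optics.camera("top");W=cloud(c);cv2.imwrite(f"pics/top{n}.png",c["color"][...,::-1])
    m=((W[...,2]>.064)&(W[...,2]<.082)&(c["color"].max(2)<75)).astype(np.uint8);m[:,:60]=0
    k,l,st,ce=cv2.connectedComponentsWithStats(m)
    for i in range(1,k):
        if st[i,4]>150:
            q=W[l==i];print(ce[i].round(1),st[i,4],((q.max(0)+q.min(0))/2).round(4),np.ptp(q,0).round(3))
    return c
E
python3 - <<'E'
from h import *
from rig import read_state,optics
s=read_state();print(s["eef_pos"],R.from_quat(s["tool_rot"]).as_matrix().round(3).tolist(),s["grip_width"],s["joint_pos"])
jars(1)
cv2.imwrite("pics/w1.png",optics.camera("wrist")["color"][...,::-1])
E
```

```text
[0.59245876 0.4036279  0.17083724] [[-0.004, -1.0, 0.001], [-1.0, 0.004, 0.001], [-0.001, -0.001, -1.0]] 0.07502473987396525 [ 8.68850909e-01  4.62946994e-01  3.37487482e-02 -8.91084467e-05
 -1.14013122e+00 -8.73148594e-01]
[111.1 186.2] 500 [0.5915 0.4053 0.0713] [0.063 0.063 0.014]
[153.8 206.1] 316 [0.538  0.2979 0.0713] [0.047 0.049 0.014]
[147.9 244.5] 526 [0.4421 0.3117 0.0711] [0.062 0.063 0.013]
```

View pics/w1.png

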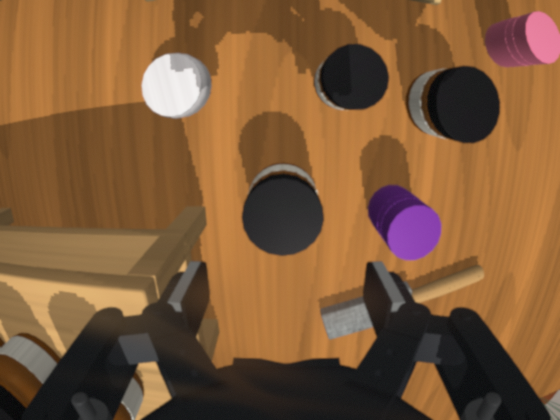

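servo_tool --targets '[{"tx": -0.001,"ty": 0.0,"tz": 0.045,"ax": 0,"ay": 0,"az": 0,"grip": 0.76},{"tx": -0.001,"ty": 0.0,"tz": 0.09,"ax": 0,"ay": 0,"az": 0,"grip": 0.76},{"tx": -0.001,"ty": 0.0,"tz": 0.135,"ax": 0,"ay": 0,"az": 0,"grip": 0.76},{"tx": -0.001,"ty": 0.0,"tz": 0.135,"ax": 0,"ay": 0,"az": 0,"grip": 0.76},{"tx": -0.001,"ty": 0.0,"tz": 0.135,"ax": 0,"ay": 0,"az": 0,"grip": 0.3}]' --force 40

```text
clock: 1.75
eef_pos: [0.5913, 0.4066, 0.0376]
tool_rot: [0.707, -0.707, 0.0, 0.0]
force: [1.6, 1.2, -2.3]
grip_width: 0.063
grip_force: 50.0
```

servo_tool --targets '[{"tx": 0,"ty": 0.0,"tz": 0,"ax": 0,"ay": 0,"az": 0,"grip": 0.2},{"tx": 0,"ty": 0.0,"tz": 0,"ax": 0,"ay": 0,"az": 0,"grip": 0.2},{"tx": 0,"ty": 0.0,"tz": 0,"ax": 0,"ay": 0,"az": 0,"grip": 0.2}]' --force 40

```text
clock: 2.05
eef_pos: [0.5914, 0.4068, 0.0385]
tool_rot: [-0.707, 0.707, 0.0, 0.001]
force: [0.4, -0.1, -1.9]
grip_width: 0.0629
grip_force: 46.5
```

servo_tool --targets '[{"tx": 0,"ty": 0.0,"tz": -0.03,"ax": 0,"ay": 0,"az": 0,"grip": 0.2},{"tx": 0,"ty": 0.0,"tz": -0.07,"ax": 0,"ay": 0,"az": 0,"grip": 0.2},{"tx": 0.0,"ty": 0.0,"tz": -0.11,"ax": 0,"ay": 0,"az": 0,"grip": 0.2},{"tx": 0.02,"ty": 0.0,"tz": -0.15,"ax": 0,"ay": 0,"az": 0,"grip": 0.2},{"tx": 0.053,"ty": 0.0,"tz": -0.16,"ax": 0,"ay": 0,"az": 0,"grip": 0.2}]'

```text
clock: 2.55
eef_pos: [0.5927, 0.3552, 0.203]
tool_rot: [0.708, -0.707, 0.001, -0.005]
force: [1.8, -0.9, -1.9]
grip_width: 0.0632
grip_force: 46.8
```

servo_tool --targets '[{"tx": 0.04,"ty": -0.01,"tz": 0,"ax": 0,"ay": 0,"az": 0,"grip": 0.2},{"tx": 0.08,"ty": -0.02,"tz": 0,"ax": 0,"ay": 0,"az": 0,"grip": 0.2},{"tx": 0.12,"ty": -0.03,"tz": 0,"ax": 0,"ay": 0,"az": 0,"grip": 0.2},{"tx": 0.16,"ty": -0.04,"tz": 0,"ax": 0,"ay": 0,"az": 0,"grip": 0.2},{"tx": 0.2,"ty": -0.05,"tz": 0,"ax": 0,"ay": 0,"az": 0,"grip": 0.2}]'

```text
clock: 3.05
eef_pos: [0.6407, 0.1514, 0.1977]
tool_rot: [-0.707, 0.707, -0.0, 0.001]
force: [0.8, -0.7, -1.3]
grip_width: 0.0629
grip_force: 46.8
```

servo_tool --targets '[{"tx": 0.04,"ty": -0.003,"tz": 0,"ax": 0,"ay": 0,"az": 0,"grip": 0.2},{"tx": 0.075,"ty": -0.006,"tz": 0,"ax": 0,"ay": 0,"az": 0,"grip": 0.2},{"tx": 0.1,"ty": -0.009,"tz": 0,"ax": 0,"ay": 0,"az": 0,"grip": 0.2},{"tx": 0.1,"ty": -0.009,"tz": 0,"ax": 0,"ay": 0,"az": 0,"grip": 0.2},{"tx": 0.1,"ty": -0.009,"tz": 0,"ax": 0,"ay": 0,"az": 0,"grip": 0.2}]'

```text
clock: 3.55
eef_pos: [0.6495, 0.0524, 0.1972]
tool_rot: [-0.706, 0.708, -0.0, 0.001]
force: [0.1, 1.0, -1.9]
grip_width: 0.0634
grip_force: 46.8
```

```bash
python3 - <<'E'
from h import *
from rig import read_state,optics
s=read_state();print(s["eef_pos"],s["grip_width"],s["force"])
c=optics.camera("wrist");cv2.imwrite("pics/w2.png",c["color"][...,::-1]);pickle.dump((s,c),open("w2.pkl","wb"))
E
```

```text
[0.64948321 0.05238163 0.19719324] 0.06335811259654511 [ 0.13278139  1.00749871 -1.90549565]
```

View pics/w2.png

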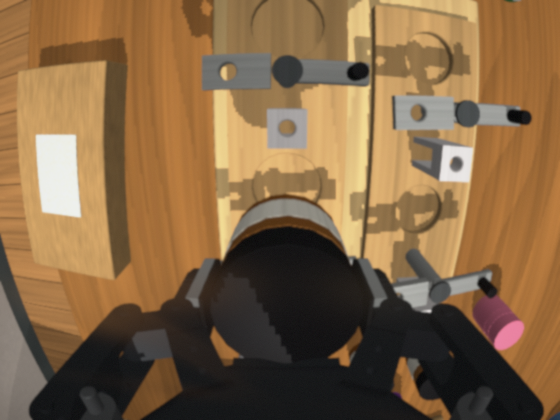

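```bash
cat >> h.py <<'E'
def won(c,s,u,v,z):
    K=c["intrinsics"];p=np.array([u-K[0,2],v-K[1,2]])/K[0,0];r=np.hypot(*p);t=np.sinc(r/np.pi)
    d=np.array([p[0]*t,p[1]*t,np.cos(r)]);T=np.eye(4);T[:3,:3]=R.from_quat(s["tool_rot"]).as_matrix();T[:3,3]=s["eef_pos"];T=T@c["mount"]
    d=T[:3,:3]@d;o=T[:3,3];return o+d*(z-o[2])/d[2]
E
python3 - <<'E'
from h import *
s,c=pickle.load(open("w2.pkl","rb"))
for u,v,z in ((287,128,.095),(457,164,.095),(252,180,.028),(323,180,.028),(287,152,.028),(287,70,.107),(442,290,.107),(467,113,.107),(358,72,.126),(518,117,.126),(488,286,.126)): print(u,v,won(c,s,u,v,z).round(4))
E
```

```text
287 128 [ 0.6491 -0.0094  0.095 ]
457 164 [0.5061 0.0151 0.095 ]
252 180 [0.6837 0.0464 0.028 ]
323 180 [0.6134 0.0465 0.028 ]
287 152 [0.649  0.0187 0.028 ]
287 70 [ 0.6491 -0.052   0.107 ]
442 290 [0.506  0.1298 0.107 ]
467 113 [ 0.5074 -0.0285  0.107 ]
358 72 [ 0.6026 -0.05    0.126 ]
518 117 [ 0.4685 -0.0308  0.126 ]
488 286 [0.4679 0.118  0.126 ]
```

servo_tool --targets '[{"tx": -0.0015,"ty": 0,"tz": 0.04,"ax": 0,"ay": 0,"az": 0,"grip": 0.2},{"tx": -0.0015,"ty": 0,"tz": 0.08,"ax": 0,"ay": 0,"az": 0,"grip": 0.2},{"tx": -0.0015,"ty": 0,"tz": 0.115,"ax": 0,"ay": 0,"az": 0,"grip": 0.2},{"tx": -0.0015,"ty": 0,"tz": 0.125,"ax": 0,"ay": 0,"az": 0,"grip": 0.2},{"tx": -0.0015,"ty": 0,"tz": 0.125,"ax": 0,"ay": 0,"az": 0,"grip": 0.2}]'

```text
clock: 4.1
eef_pos: [0.6487, 0.055, 0.0702]
tool_rot: [0.707, -0.707, -0.001, 0.001]
force: [0.3, -0.0, -1.6]
grip_width: 0.0629
grip_force: 46.7
```

servo_tool --targets '[{"tx": 0,"ty": 0,"tz": 0.003,"ax": 0,"ay": 0,"az": 0,"grip": 0.2},{"tx": 0,"ty": 0,"tz": 0.006,"ax": 0,"ay": 0,"az": 0,"grip": 0.2},{"tx": 0,"ty": 0,"tz": 0.009,"ax": 0,"ay": 0,"az": 0,"grip": 0.2},{"tx": 0,"ty": 0,"tz": 0.012,"ax": 0,"ay": 0,"az": 0,"grip": 0.2},{"tx": 0,"ty": 0,"tz": 0.012,"ax": 0,"ay": 0,"az": 0,"grip": 0.2}]'

```text
clock: 4.6
eef_pos: [0.6494, 0.0543, 0.0594]
tool_rot: [-0.707, 0.708, -0.0, 0.0]
force: [0.6, -0.5, -3.3]
grip_width: 0.063
grip_force: 46.9
```

servo_tool --targets '[{"tx": 0,"ty": 0,"tz": 0.0015,"ax": 0,"ay": 0,"az": 0,"grip": 0.2},{"tx": 0,"ty": 0,"tz": 0.003,"ax": 0,"ay": 0,"az": 0,"grip": 0.2},{"tx": 0,"ty": 0,"tz": 0.0045,"ax": 0,"ay": 0,"az": 0,"grip": 0.2},{"tx": 0,"ty": 0,"tz": 0.0045,"ax": 0,"ay": 0,"az": 0,"grip": 0.2}]'

```text
clock: 5.0
eef_pos: [0.6494, 0.0543, 0.0553]
tool_rot: [-0.707, 0.707, -0.0, -0.0]
force: [-2.3, -0.9, 3.2]
grip_width: 0.063
grip_force: 47.1
```

servo_tool --targets '[{"tx": 0,"ty": 0,"tz": 0,"ax": 0,"ay": 0,"az": 0,"grip": 0.9},{"tx": 0,"ty": 0,"tz": 0,"ax": 0,"ay": 0,"az": 0,"grip": 0.9},{"tx": 0,"ty": 0,"tz": 0,"ax": 0,"ay": 0,"az": 0,"grip": 0.9},{"tx": 0,"ty": 0,"tz": -0.03,"ax": 0,"ay": 0,"az": 0,"grip": 0.9},{"tx": 0,"ty": 0,"tz": -0.08,"ax": 0,"ay": 0,"az": 0,"grip": 0.9}]'

```text
clock: 5.5
eef_pos: [0.6471, 0.0539, 0.1318]
tool_rot: [-0.707, 0.708, 0.002, -0.003]
force: [1.4, 1.1, -0.2]
grip_width: 0.081
grip_force: 0.0
```

servo_tool --targets '[{"tx": 0,"ty": 0,"tz": -0.04,"ax": 0,"ay": 0,"az": 0,"grip": -0.2},{"tx": -0.02,"ty": 0.02,"tz": -0.065,"ax": 0,"ay": 0,"az": 0,"grip": -0.2},{"tx": -0.0495,"ty": 0.0505,"tz": -0.065,"ax": 0,"ay": 0,"az": 0,"grip": -0.2},{"tx": -0.0495,"ty": 0.0505,"tz": -0.065,"ax": 0,"ay": 0,"az": 0,"grip": -0.2},{"tx": -0.0495,"ty": 0.0505,"tz": -0.065,"ax": 0,"ay": 0,"az": 0,"grip": -0.2}]'

```text
clock: 6.0
eef_pos: [0.5986, 0.1048, 0.2004]
tool_rot: [0.707, -0.707, 0.0, -0.001]
force: [-0.7, -0.7, 0.1]
grip_width: 0.0339
grip_force: 0.0
```

```bash
python3 - <<'E'
from h import *
from rig import read_state,optics
s=read_state();print(s["eef_pos"],s["grip_width"],s["force"])
c=optics.camera("wrist");cv2.imwrite("pics/w3.png",c["color"][...,::-1]);pickle.dump((s,c),open("w3.pkl","wb"))
E
```

```text
[0.59860547 0.10475271 0.20040118] 0.0338885721609762 [-0.71375866 -0.66646482  0.05277858]
```

View pics/w3.png

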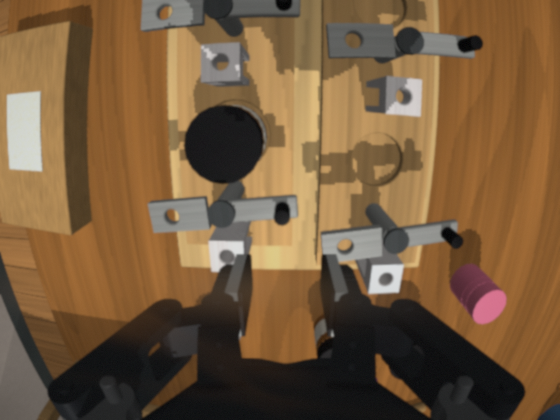

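```bash
python3 - <<'E'
from h import *
s,c=pickle.load(open("w3.pkl","rb"))
for n,u,v,z in (("knob",283,206,.126),("pivot",222,212,.107),("lug",228,257,.095),("lid",223,144,.09),("smknob",454,240,.126),("smpiv",397,239,.107),("smlug",385,279,.095)): print(n,won(c,s,u,v,z).round(4))
E
```

```text
knob [0.6012 0.0955 0.126 ]
pivot [0.649  0.1066 0.107 ]
lug [0.6491 0.1517 0.095 ]
lid [0.649  0.0556 0.09  ]
smknob [0.4637 0.1239 0.126 ]
smpiv [0.5073 0.13   0.107 ]
smlug [0.5086 0.1752 0.095 ]
```

servo_tool --targets '[{"tx": 0.0035,"ty": -0.0015,"tz": 0.045,"ax": 0,"ay": 0,"az": 0,"grip": -0.2},{"tx": 0.0035,"ty": -0.0015,"tz": 0.08,"ax": 0,"ay": 0,"az": 0,"grip": -0.2},{"tx": 0.0035,"ty": -0.0015,"tz": 0.09,"ax": 0,"ay": 0,"az": 0,"grip": -0.2},{"tx": 0.0035,"ty": -0.0015,"tz": 0.09,"ax": 0,"ay": 0,"az": 0,"grip": -0.2},{"tx": 0.0035,"ty": -0.0015,"tz": 0.09,"ax": 0,"ay": 0,"az": 0,"grip": -0.9}]' --force 20

```text
clock: 6.55
eef_pos: [0.6017, 0.1004, 0.111]
tool_rot: [-0.707, 0.707, -0.001, 0.0]
force: [0.6, 0.1, 0.9]
grip_width: 0.0208
grip_force: 0.0
```

servo_tool --targets '[{"tx": 0,"ty": 0,"tz": 0,"ax": 0,"ay": 0,"az": 0,"grip": -0.9},{"tx": 0,"ty": 0,"tz": 0,"ax": 0,"ay": 0,"az": 0,"grip": -0.9},{"tx": 0,"ty": 0,"tz": 0,"ax": 0,"ay": 0,"az": 0,"grip": -0.9}]'

```text
clock: 6.85
eef_pos: [0.6019, 0.1009, 0.1115]
tool_rot: [-0.707, 0.707, -0.001, 0.002]
force: [2.6, -1.2, 3.4]
grip_width: 0.0106
grip_force: 19.9
```

servo_tool --targets '[{"tx": 0.0131,"ty": -0.0039,"tz": 0,"ax": 0,"ay": 0,"az": 0,"grip": -0.9},{"tx": 0.0247,"ty": -0.0114,"tz": 0,"ax": 0,"ay": 0,"az": 0,"grip": -0.9},{"tx": 0.0334,"ty": -0.0216,"tz": 0,"ax": 0,"ay": 0,"az": 0,"grip": -0.9},{"tx": 0.0391,"ty": -0.0342,"tz": 0,"ax": 0,"ay": 0,"az": 0,"grip": -0.9},{"tx": 0.041,"ty": -0.0475,"tz": 0,"ax": 0,"ay": 0,"az": 0,"grip": -0.9}]'

```text
clock: 7.35
eef_pos: [0.6454, 0.0558, 0.1106]
tool_rot: [-0.706, 0.708, 0.0, -0.003]
force: [-3.5, -4.8, 5.6]
grip_width: 0.0109
grip_force: 21.0
```

servo_tool --targets '[{"tx": 0,"ty": -0.002,"tz": 0,"ax": 0,"ay": 0,"az": 0,"grip": -0.9},{"tx": 0,"ty": -0.003,"tz": 0,"ax": 0,"ay": 0,"az": 0,"grip": -0.9},{"tx": 0,"ty": -0.003,"tz": 0,"ax": 0,"ay": 0,"az": 0,"grip": -0.9}]'

```text
clock: 7.65
eef_pos: [0.6495, 0.0563, 0.1106]
tool_rot: [-0.706, 0.708, -0.0, -0.002]
force: [-3.2, -11.6, 5.5]
grip_width: 0.0108
grip_force: 21.1
```

servo_tool --targets '[{"tx": 0,"ty": 0.001,"tz": 0,"ax": 0,"ay": 0,"az": 0,"grip": -0.2},{"tx": 0,"ty": 0.001,"tz": 0,"ax": 0,"ay": 0,"az": 0,"grip": -0.2},{"tx": 0,"ty": 0.001,"tz": -0.03,"ax": 0,"ay": 0,"az": 0,"grip": -0.2},{"tx": 0,"ty": 0.001,"tz": -0.07,"ax": 0,"ay": 0,"az": 0,"grip": -0.2},{"tx": 0.0,"ty": 0.001,"tz": -0.11,"ax": 0,"ay": 0,"az": 0,"grip": -0.2}]'

```text
clock: 8.15
eef_pos: [0.6495, 0.0598, 0.2208]
tool_rot: [-0.707, 0.707, 0.0, -0.0]
force: [0.8, 0.7, -0.1]
grip_width: 0.0342
grip_force: 0.0
```

servo_tool --targets '[{"tx": 0.035,"ty": 0.024,"tz": 0,"ax": 0,"ay": 0,"az": 0,"grip": -0.2},{"tx": 0.07,"ty": 0.048,"tz": 0,"ax": 0,"ay": 0,"az": 0,"grip": -0.2},{"tx": 0.105,"ty": 0.072,"tz": 0,"ax": 0,"ay": 0,"az": 0,"grip": -0.2},{"tx": 0.14,"ty": 0.096,"tz": 0,"ax": 0,"ay": 0,"az": 0,"grip": -0.2},{"tx": 0.175,"ty": 0.12,"tz": 0,"ax": 0,"ay": 0,"az": 0,"grip": -0.2}]'

```text
clock: 8.65
eef_pos: [0.5287, -0.1161, 0.2201]
tool_rot: [-0.707, 0.707, -0.0, 0.0]
force: [0.1, -1.3, 0.3]
grip_width: 0.0341
grip_force: 0.0
```

servo_tool --targets '[{"tx": 0.035,"ty": 0.023,"tz": 0,"ax": 0,"ay": 0,"az": 0,"grip": -0.2},{"tx": 0.07,"ty": 0.045,"tz": 0,"ax": 0,"ay": 0,"az": 0,"grip": -0.2},{"tx": 0.095,"ty": 0.062,"tz": 0,"ax": 0,"ay": 0,"az": 0,"grip": -0.2},{"tx": 0.095,"ty": 0.062,"tz": 0,"ax": 0,"ay": 0,"az": 0,"grip": -0.2},{"tx": 0.095,"ty": 0.062,"tz": 0,"ax": 0,"ay": 0,"az": 0,"grip": -0.2}]'

```text
clock: 9.15
eef_pos: [0.4676, -0.2106, 0.2202]
tool_rot: [-0.706, 0.708, -0.0, 0.0]
force: [0.3, 0.3, 0.7]
grip_width: 0.0342
grip_force: 0.0
```

```bash
python3 - <<'E'
from h import *
from rig import read_state,optics
s=read_state();print(s["eef_pos"],s["grip_width"],s["force"],s["joint_pos"])
c=optics.camera("wrist");pickle.dump((s,c),open("w4.pkl","wb"))
t=jars(2)
cv2.imwrite("pics/m4.png",np.hstack([c["color"][...,::-1][:,80:480],cv2.resize(t["color"][122:252,185:345][...,::-1],(400,325),interpolation=2)[:420] if 0 else cv2.copyMakeBorder(cv2.resize(t["color"][122:252,185:345][...,::-1],(400,325),interpolation=2),0,95,0,0,0)]))
E
```

```text
[ 0.46756441 -0.2105785   0.22017691] 0.034162288375556564 [0.31004015 0.32277932 0.68743852] [-4.00298988e-02  9.81491728e-02 -3.57429401e-01 -3.03653168e-04
 -1.11421320e+00  3.79683733e-02]
[153.9 206.2] 308 [0.5371 0.2981 0.0713] [0.047 0.049 0.014]
[148.  244.7] 521 [0.441  0.3119 0.0722] [0.06  0.063 0.016]
```

View pics/m4.png

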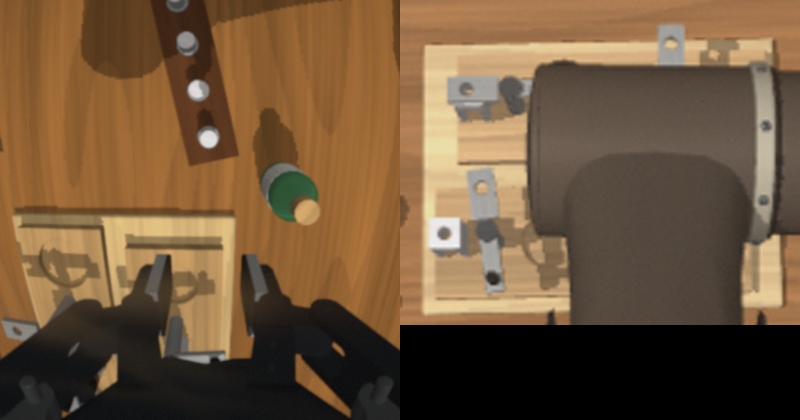

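```bash
python3 - <<'E'
from h import *
s,c=pickle.load(open("w4.pkl","rb"))
im=c["color"].astype(int);m=((im.min(2)>120)).astype(np.uint8);m[160:]=0;m[:,:225]=0;m[:,305:]=0
n,l,st,ce=cv2.connectedComponentsWithStats(m)
for i in range(1,n):
    if st[i,4]>40:
        print(ce[i].round(1),st[i].tolist(),won(c,s,*ce[i],.074).round(4))
for u,v in ((288,137),(278,90)): print(won(c,s,u,v,.078).round(4))
# eye in top image: crop px (467,90)->
t=cv2.imread("pics/top2.png");d=pickle.load(open("d0.pkl","rb"))["top"]
u,v=185+(467-400)/2.5,122+90/2.5;print(u,v,onz(d,u,v,.104).round(4))
E
```

```text
[265.7  39.8] [258, 32, 17, 16, 207] [ 0.4856 -0.3489  0.074 ]
[277.4  89.9] [268, 80, 20, 20, 321] [ 0.4754 -0.3033  0.074 ]
[288.4 138.2] [279, 130, 20, 18, 297] [ 0.4659 -0.2601  0.074 ]
[ 0.4663 -0.2616  0.078 ]
[ 0.4748 -0.303   0.078 ]
211.8 158.0 [0.6483 0.1483 0.104 ]
```

servo_tool --targets '[{"tx": 0.03,"ty": 0.001,"tz": 0.02,"ax": 0,"ay": 0,"az": 0,"grip": -0.2},{"tx": 0.05,"ty": 0.001,"tz": 0.06,"ax": 0,"ay": 0,"az": 0,"grip": -0.2},{"tx": 0.05,"ty": 0.001,"tz": 0.1,"ax": 0,"ay": 0,"az": 0,"grip": -0.2},{"tx": 0.05,"ty": 0.001,"tz": 0.14,"ax": 0,"ay": 0,"az": 0,"grip": -0.2},{"tx": 0.05,"ty": 0.001,"tz": 0.162,"ax": 0,"ay": 0,"az": 0,"grip": -0.2}]' --force 40

```text
clock: 9.75
eef_pos: [0.4656, -0.2592, 0.0545]
tool_rot: [-0.707, 0.707, 0.002, -0.001]
force: [-0.5, -0.8, 0.4]
grip_width: 0.0342
grip_force: 0.0
```

servo_tool --targets '[{"tx": 0,"ty": 0,"tz": 0,"ax": 0,"ay": 0,"az": 0,"grip": -0.2},{"tx": 0,"ty": 0,"tz": 0,"ax": 0,"ay": 0,"az": 0,"grip": -0.9},{"tx": 0,"ty": 0,"tz": 0,"ax": 0,"ay": 0,"az": 0,"grip": -0.9},{"tx": 0,"ty": 0,"tz": 0,"ax": 0,"ay": 0,"az": 0,"grip": -0.9},{"tx": 0,"ty": 0,"tz": 0,"ax": 0,"ay": 0,"az": 0,"grip": -0.9}]'

```text
clock: 10.25
eef_pos: [0.4674, -0.2604, 0.059]
tool_rot: [-0.707, 0.707, -0.001, 0.001]
force: [-0.8, 0.3, -0.6]
grip_width: 0.0142
grip_force: 39.0
```

servo_tool --targets '[{"tx": 0,"ty": 0,"tz": -0.03,"ax": 0,"ay": 0,"az": 0,"grip": -0.9},{"tx": 0,"ty": 0,"tz": -0.07,"ax": 0,"ay": 0,"az": 0,"grip": -0.9},{"tx": 0,"ty": 0,"tz": -0.11,"ax": 0,"ay": 0,"az": 0,"grip": -0.9},{"tx": -0.02,"ty": -0.009,"tz": -0.15,"ax": 0,"ay": 0,"az": 0,"grip": -0.9},{"tx": -0.05,"ty": -0.022,"tz": -0.16,"ax": 0,"ay": 0,"az": 0,"grip": -0.9}]'

```text
clock: 10.75
eef_pos: [0.4906, -0.2114, 0.2237]
tool_rot: [-0.706, 0.708, -0.004, 0.002]
force: [0.8, 0.4, -1.2]
grip_width: 0.0143
grip_force: 39.1
```

servo_tool --targets '[{"tx": -0.04,"ty": -0.018,"tz": 0,"ax": 0,"ay": 0,"az": 0,"grip": -0.9},{"tx": -0.08,"ty": -0.036,"tz": 0,"ax": 0,"ay": 0,"az": 0,"grip": -0.9},{"tx": -0.12,"ty": -0.053,"tz": 0,"ax": 0,"ay": 0,"az": 0,"grip": -0.9},{"tx": -0.16,"ty": -0.071,"tz": 0,"ax": 0,"ay": 0,"az": 0,"grip": -0.9},{"tx": -0.2,"ty": -0.089,"tz": 0,"ax": 0,"ay": 0,"az": 0,"grip": -0.9}]'

```text
clock: 11.25
eef_pos: [0.5784, -0.0087, 0.2189]
tool_rot: [-0.707, 0.707, -0.0, 0.001]
force: [1.6, -0.1, -0.3]
grip_width: 0.0143
grip_force: 39.1
```

servo_tool --targets '[{"tx": -0.04,"ty": -0.018,"tz": 0,"ax": 0,"ay": 0,"az": 0,"grip": -0.9},{"tx": -0.08,"ty": -0.036,"tz": 0,"ax": 0,"ay": 0,"az": 0,"grip": -0.9},{"tx": -0.12,"ty": -0.053,"tz": 0.01,"ax": 0,"ay": 0,"az": 0,"grip": -0.9},{"tx": -0.15,"ty": -0.066,"tz": 0.025,"ax": 0,"ay": 0,"az": 0,"grip": -0.9},{"tx": -0.162,"ty": -0.071,"tz": 0.05,"ax": 0,"ay": 0,"az": 0,"grip": -0.9}]'

```text
clock: 11.75
eef_pos: [0.651, 0.1548, 0.1692]
tool_rot: [0.708, -0.707, 0.001, -0.002]
force: [-0.8, -0.6, -1.7]
grip_width: 0.0142
grip_force: 39.1
```

servo_tool --targets '[{"tx": 0,"ty": 0,"tz": 0,"ax": 0,"ay": 0,"az": 0,"grip": -0.9},{"tx": 0,"ty": 0,"tz": 0,"ax": 0,"ay": 0,"az": 0,"grip": -0.9},{"tx": 0,"ty": 0,"tz": 0,"ax": 0,"ay": 0,"az": 0,"grip": -0.9}]'

```text
clock: 12.05
eef_pos: [0.6495, 0.1509, 0.1695]
tool_rot: [-0.707, 0.708, -0.0, 0.001]
force: [-0.6, -0.3, 1.2]
grip_width: 0.0144
grip_force: 39.1
```

```bash
python3 - <<'E'
from h import *
from rig import read_state,optics
s=read_state();print(s["eef_pos"],s["grip_width"],s["force"],s["tool_rot"])
c=optics.camera("wrist");pickle.dump((s,c),open("w5.pkl","wb"))
cv2.imwrite("pics/w5.png",cv2.resize(c["color"][150:420,130:440][...,::-1],None,fx=2.2,fy=2.2,interpolation=2))
E
```

```text
[0.64947633 0.15089315 0.16949166] 0.014405830307368717 [-0.58923694 -0.31184249  1.16118672] [-7.06611114e-01  7.07601361e-01 -4.94939285e-04  8.95429324e-04]
```

View pics/w5.png

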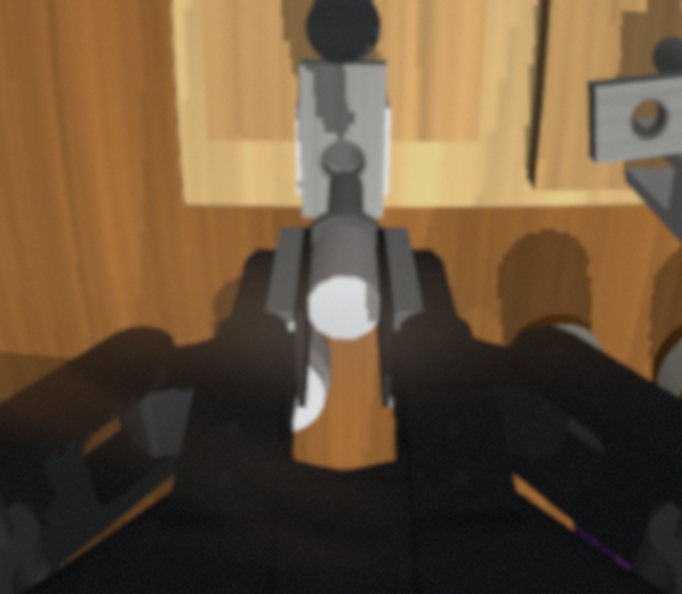

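```bash
python3 - <<'E'
from h import *
s,c=pickle.load(open("w5.pkl","rb"));p=s["eef_pos"]
f=lambda a,b:(130+a/2.2,150+b/2.2)
for n,a,b,z in (("eye",343,161,.104),("eyetop",343,140,.104),("eyeL",321,161,.104),("eyeR",365,161,.104),("head",344,307,p[2]+.019),("pivot",343,28,.107)):print(n,won(c,s,*f(a,b),z).round(4))
E
```

```text
eye [0.65   0.1512 0.104 ]
eyetop [0.65   0.1442 0.104 ]
eyeL [0.6569 0.1512 0.104 ]
eyeR [0.6432 0.1512 0.104 ]
head [0.6496 0.151  0.1885]
pivot [0.65   0.1087 0.107 ]
```

servo_tool --targets '[{"tx": 0,"ty": 0,"tz": 0.01,"ax": 0,"ay": 0,"az": 0,"grip": -0.9},{"tx": 0,"ty": 0,"tz": 0.018,"ax": 0,"ay": 0,"az": 0,"grip": -0.9},{"tx": 0,"ty": 0,"tz": 0.024,"ax": 0,"ay": 0,"az": 0,"grip": -0.9},{"tx": 0,"ty": 0,"tz": 0.03,"ax": 0,"ay": 0,"az": 0,"grip": -0.9},{"tx": 0,"ty": 0,"tz": 0.03,"ax": 0,"ay": 0,"az": 0,"grip": -0.9}]'

```text
clock: 12.6
eef_pos: [0.6487, 0.1512, 0.1366]
tool_rot: [-0.707, 0.708, 0.0, -0.001]
force: [0.2, -0.1, -0.6]
grip_width: 0.0142
grip_force: 39.2
```

servo_tool --targets '[{"tx": 0,"ty": 0,"tz": 0.006,"ax": 0,"ay": 0,"az": 0,"grip": -0.9},{"tx": 0,"ty": 0,"tz": 0.012,"ax": 0,"ay": 0,"az": 0,"grip": -0.9},{"tx": 0,"ty": 0,"tz": 0.018,"ax": 0,"ay": 0,"az": 0,"grip": -0.9},{"tx": 0,"ty": 0,"tz": 0.023,"ax": 0,"ay": 0,"az": 0,"grip": -0.9},{"tx": 0,"ty": 0,"tz": 0.023,"ax": 0,"ay": 0,"az": 0,"grip": -0.9}]'

```text
clock: 13.1
eef_pos: [0.6487, 0.1513, 0.1138]
tool_rot: [-0.707, 0.707, 0.0, -0.0]
force: [0.6, -0.2, -0.7]
grip_width: 0.0144
grip_force: 39.2
```

servo_tool --targets '[{"tx": 0,"ty": 0,"tz": 0.0015,"ax": 0,"ay": 0,"az": 0,"grip": -0.9},{"tx": 0,"ty": 0,"tz": 0.003,"ax": 0,"ay": 0,"az": 0,"grip": -0.9},{"tx": 0,"ty": 0,"tz": 0.003,"ax": 0,"ay": 0,"az": 0,"grip": -0.9}]'

```text
clock: 13.4
eef_pos: [0.6496, 0.1515, 0.1127]
tool_rot: [-0.707, 0.707, -0.0, 0.001]
force: [0.4, -0.9, 2.4]
grip_width: 0.0143
grip_force: 39.6
```

servo_tool --targets '[{"tx": 0,"ty": 0,"tz": 0.002,"ax": 0,"ay": 0,"az": 0,"grip": -0.9},{"tx": 0,"ty": 0,"tz": 0.002,"ax": 0,"ay": 0,"az": 0,"grip": -0.9},{"tx": 0,"ty": 0,"tz": 0,"ax": 0,"ay": 0,"az": 0,"grip": -0.2},{"tx": 0,"ty": 0,"tz": 0,"ax": 0,"ay": 0,"az": 0,"grip": -0.2},{"tx": 0,"ty": 0,"tz": -0.03,"ax": 0,"ay": 0,"az": 0,"grip": -0.2}]'

```text
clock: 13.9
eef_pos: [0.6461, 0.1505, 0.1375]
tool_rot: [-0.706, 0.708, 0.002, -0.004]
force: [-0.7, 0.9, -0.5]
grip_width: 0.0339
grip_force: 0.0
```

servo_tool --targets '[{"tx": 0,"ty": 0,"tz": -0.03,"ax": 0,"ay": 0,"az": 0,"grip": -0.2},{"tx": -0.02,"ty": 0.026,"tz": -0.06,"ax": 0,"ay": 0,"az": 0,"grip": 0},{"tx": -0.047,"ty": 0.061,"tz": -0.06,"ax": 0,"ay": 0,"az": 0,"grip": 0.76},{"tx": -0.074,"ty": 0.096,"tz": -0.06,"ax": 0,"ay": 0,"az": 0,"grip": 0.76},{"tx": -0.101,"ty": 0.131,"tz": -0.06,"ax": 0,"ay": 0,"az": 0,"grip": 0.76}]'

```text
clock: 14.4
eef_pos: [0.5166, 0.2531, 0.2015]
tool_rot: [-0.706, 0.708, 0.0, -0.0]
force: [1.0, 0.0, 0.6]
grip_width: 0.0751
grip_force: 0.0
```

servo_tool --targets '[{"tx": -0.027,"ty": 0.035,"tz": 0,"ax": 0,"ay": 0,"az": 0,"grip": 0.76},{"tx": -0.0607,"ty": 0.0776,"tz": 0,"ax": 0,"ay": 0,"az": 0,"grip": 0.76},{"tx": -0.0607,"ty": 0.0776,"tz": 0.03,"ax": 0,"ay": 0,"az": 0,"grip": 0.76},{"tx": -0.0607,"ty": 0.0776,"tz": 0.03,"ax": 0,"ay": 0,"az": 0,"grip": 0.76}]'

```text
clock: 14.8
eef_pos: [0.4377, 0.3128, 0.1689]
tool_rot: [0.708, -0.707, -0.0, 0.003]
force: [-0.0, -0.5, -0.8]
grip_width: 0.0749
grip_force: 0.0
```

```bash
python3 - <<'E'
from h import *
from rig import read_state,optics
s=read_state();print(s["eef_pos"],s["grip_width"],s["force"],s["tool_rot"])
t=jars(3);W=cloud(t);x=W[150:170,195:225].reshape(-1,3);x=x[x[:,2]>.11];print("pin0",np.median(x,0),x[:,2].max() if len(x) else 0)
cv2.imwrite("pics/m6.png",cv2.resize(t["color"][110:300,90:360][...,::-1],None,fx=2.9,fy=2.9,interpolation=2))
E
```

```text
[0.43765564 0.31284439 0.16890521] 0.07486342138349002 [-0.02642548 -0.45845727 -0.77078404] [ 7.07548381e-01 -7.06659921e-01 -2.06030312e-04  2.64630989e-03]
[153.7 206.2] 311 [0.5372 0.2983 0.0716] [0.047 0.049 0.015]
[148.  244.5] 521 [0.4422 0.3118 0.0716] [0.062 0.062 0.015]
pin0 [0.648221   0.14899876 0.13106187] 0.13590350405118445
```

View pics/m6.png

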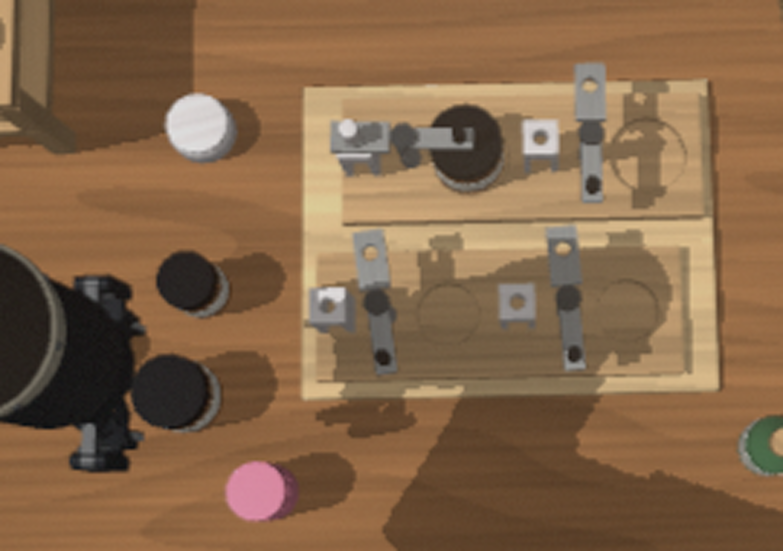

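servo_tool --targets '[{"tx": 0,"ty": 0.0,"tz": 0.045,"ax": 0,"ay": 0,"az": 0,"grip": 0.76},{"tx": 0,"ty": 0.0,"tz": 0.09,"ax": 0,"ay": 0,"az": 0,"grip": 0.76},{"tx": 0,"ty": 0.0,"tz": 0.13,"ax": 0,"ay": 0,"az": 0,"grip": 0.76},{"tx": 0,"ty": 0.0,"tz": 0.133,"ax": 0,"ay": 0,"az": 0,"grip": 0.76},{"tx": 0,"ty": 0.0,"tz": 0.133,"ax": 0,"ay": 0,"az": 0,"grip": 0.2}]' --force 40

```text
clock: 15.35
eef_pos: [0.4416, 0.3127, 0.0392]
tool_rot: [-0.706, 0.708, -0.001, -0.001]
force: [-2.0, -6.2, 2.5]
grip_width: 0.0631
grip_force: 45.9
```

servo_tool --targets '[{"tx": 0,"ty": 0.0,"tz": 0,"ax": 0,"ay": 0,"az": 0,"grip": 0.2},{"tx": 0,"ty": 0.0,"tz": 0,"ax": 0,"ay": 0,"az": 0,"grip": 0.2},{"tx": 0,"ty": 0.0,"tz": 0,"ax": 0,"ay": 0,"az": 0,"grip": 0.2}]'

```text
clock: 15.65
eef_pos: [0.4412, 0.314, 0.0404]
tool_rot: [-0.707, 0.708, 0.0, 0.001]
force: [-0.5, -0.1, -1.0]
grip_width: 0.0628
grip_force: 44.1
```

servo_tool --targets '[{"tx": 0,"ty": 0.0,"tz": -0.03,"ax": 0,"ay": 0,"az": 0,"grip": 0.2},{"tx": 0,"ty": 0.0,"tz": -0.07,"ax": 0,"ay": 0,"az": 0,"grip": 0.2},{"tx": 0.0,"ty": 0.0,"tz": -0.11,"ax": 0,"ay": 0,"az": 0,"grip": 0.2},{"tx": 0.0195,"ty": -0.01,"tz": -0.15,"ax": 0,"ay": 0,"az": 0,"grip": 0.2},{"tx": 0.0495,"ty": -0.028,"tz": -0.16,"ax": 0,"ay": 0,"az": 0,"grip": 0.2}]'

```text
clock: 16.15
eef_pos: [0.4702, 0.2659, 0.205]
tool_rot: [0.708, -0.706, 0.0, -0.005]
force: [0.9, 0.9, -2.7]
grip_width: 0.0632
grip_force: 45.4
```

servo_tool --targets '[{"tx": 0.04,"ty": -0.02,"tz": 0,"ax": 0,"ay": 0,"az": 0,"grip": 0.2},{"tx": 0.08,"ty": -0.04,"tz": 0,"ax": 0,"ay": 0,"az": 0,"grip": 0.2},{"tx": 0.12,"ty": -0.06,"tz": 0,"ax": 0,"ay": 0,"az": 0,"grip": 0.2},{"tx": 0.16,"ty": -0.08,"tz": 0,"ax": 0,"ay": 0,"az": 0,"grip": 0.2},{"tx": 0.2,"ty": -0.1,"tz": 0,"ax": 0,"ay": 0,"az": 0,"grip": 0.2}]'

```text
clock: 16.65
eef_pos: [0.5688, 0.0621, 0.2]
tool_rot: [-0.707, 0.707, -0.0, 0.001]
force: [1.3, 0.7, -1.8]
grip_width: 0.0629
grip_force: 45.4
```

servo_tool --targets '[{"tx": 0.04,"ty": -0.02,"tz": 0,"ax": 0,"ay": 0,"az": 0,"grip": 0.2},{"tx": 0.08,"ty": -0.04,"tz": 0,"ax": 0,"ay": 0,"az": 0,"grip": 0.2},{"tx": 0.12,"ty": -0.06,"tz": 0,"ax": 0,"ay": 0,"az": 0,"grip": 0.2},{"tx": 0.155,"ty": -0.075,"tz": 0,"ax": 0,"ay": 0,"az": 0,"grip": 0.2},{"tx": 0.17,"ty": -0.08,"tz": 0,"ax": 0,"ay": 0,"az": 0,"grip": 0.2}]'

```text
clock: 17.15
eef_pos: [0.6488, -0.1094, 0.1991]
tool_rot: [-0.706, 0.708, -0.0, 0.0]
force: [-0.7, 0.5, -2.9]
grip_width: 0.0632
grip_force: 45.4
```

servo_tool --targets '[{"tx": 0,"ty": 0,"tz": 0,"ax": 0,"ay": 0,"az": 0,"grip": 0.2},{"tx": 0,"ty": 0,"tz": 0,"ax": 0,"ay": 0,"az": 0,"grip": 0.2},{"tx": 0,"ty": 0,"tz": 0,"ax": 0,"ay": 0,"az": 0,"grip": 0.2}]'

```text
clock: 17.45
eef_pos: [0.6478, -0.1054, 0.1993]
tool_rot: [-0.707, 0.707, -0.0, 0.0]
force: [-0.3, 0.5, -1.3]
grip_width: 0.0627
grip_force: 45.4
```

```bash
python3 - <<'E'
from h import *
from rig import read_state,optics
s=read_state();print(s["eef_pos"],s["grip_width"],s["force"])
c=optics.camera("wrist");cv2.imwrite("pics/w7.png",c["color"][...,::-1]);pickle.dump((s,c),open("w7.pkl","wb"))
jars(4)
E
```

```text
[ 0.64782645 -0.10536377  0.19928309] 0.06271509774770041 [-0.3494562   0.51354211 -1.31162075]
[153.8 206.3] 307 [0.5372 0.2982 0.0715] [0.048 0.049 0.014]
```

View pics/w7.png

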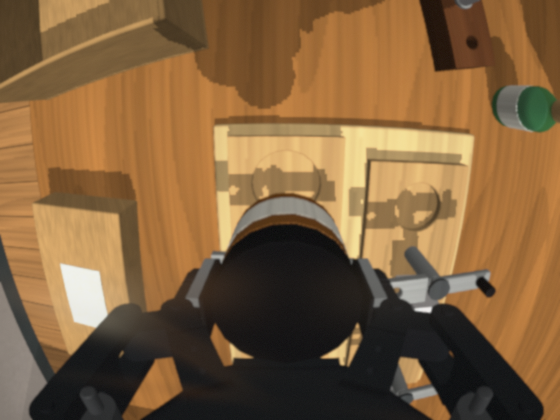

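servo_tool --targets '[{"tx": 0.0005,"ty": -0.0005,"tz": 0.04,"ax": 0,"ay": 0,"az": 0,"grip": 0.2},{"tx": 0.0005,"ty": -0.0005,"tz": 0.08,"ax": 0,"ay": 0,"az": 0,"grip": 0.2},{"tx": 0.0005,"ty": -0.0005,"tz": 0.115,"ax": 0,"ay": 0,"az": 0,"grip": 0.2},{"tx": 0.0005,"ty": -0.0005,"tz": 0.125,"ax": 0,"ay": 0,"az": 0,"grip": 0.2},{"tx": 0.0005,"ty": -0.0005,"tz": 0.125,"ax": 0,"ay": 0,"az": 0,"grip": 0.2}]'

```text
clock: 18.05
eef_pos: [0.6479, -0.1063, 0.0728]
tool_rot: [0.707, -0.707, -0.001, 0.001]
force: [0.2, -0.1, -1.7]
grip_width: 0.0628
grip_force: 45.3
```

servo_tool --targets '[{"tx": 0,"ty": 0,"tz": 0.004,"ax": 0,"ay": 0,"az": 0,"grip": 0.2},{"tx": 0,"ty": 0,"tz": 0.008,"ax": 0,"ay": 0,"az": 0,"grip": 0.2},{"tx": 0,"ty": 0,"tz": 0.012,"ax": 0,"ay": 0,"az": 0,"grip": 0.2},{"tx": 0,"ty": 0,"tz": 0.015,"ax": 0,"ay": 0,"az": 0,"grip": 0.2},{"tx": 0,"ty": 0,"tz": 0.015,"ax": 0,"ay": 0,"az": 0,"grip": 0.2}]'

```text
clock: 18.55
eef_pos: [0.6484, -0.1069, 0.0587]
tool_rot: [-0.707, 0.708, 0.0, -0.0]
force: [-0.2, 0.1, -1.9]
grip_width: 0.0635
grip_force: 45.3
```

servo_tool --targets '[{"tx": 0,"ty": 0,"tz": 0.002,"ax": 0,"ay": 0,"az": 0,"grip": 0.2},{"tx": 0,"ty": 0,"tz": 0.002,"ax": 0,"ay": 0,"az": 0,"grip": 0.9},{"tx": 0,"ty": 0,"tz": 0.002,"ax": 0,"ay": 0,"az": 0,"grip": 0.9},{"tx": 0,"ty": 0,"tz": 0.002,"ax": 0,"ay": 0,"az": 0,"grip": 0.9},{"tx": 0,"ty": 0,"tz": -0.03,"ax": 0,"ay": 0,"az": 0,"grip": 0.9}]'

```text
clock: 19.05
eef_pos: [0.6457, -0.1069, 0.085]
tool_rot: [-0.706, 0.708, 0.003, -0.003]
force: [0.7, 0.2, -0.3]
grip_width: 0.081
grip_force: 0.0
```

servo_tool --targets '[{"tx": 0,"ty": 0,"tz": -0.045,"ax": 0,"ay": 0,"az": 0,"grip": 0.9},{"tx": 0,"ty": 0,"tz": -0.085,"ax": 0,"ay": 0,"az": 0,"grip": -0.2},{"tx": -0.028,"ty": 0.024,"tz": -0.085,"ax": 0,"ay": 0,"az": 0,"grip": -0.2},{"tx": -0.0559,"ty": 0.0474,"tz": -0.085,"ax": 0,"ay": 0,"az": 0,"grip": -0.2},{"tx": -0.0559,"ty": 0.0474,"tz": -0.085,"ax": 0,"ay": 0,"az": 0,"grip": -0.2}]'

```text
clock: 19.55
eef_pos: [0.5993, -0.0488, 0.1749]
tool_rot: [0.707, -0.707, -0.0, -0.001]
force: [0.8, -0.7, -0.3]
grip_width: 0.0343
grip_force: 0.0
```

servo_tool --targets '[{"tx": 0,"ty": 0,"tz": 0,"ax": 0,"ay": 0,"az": 0,"grip": -0.2},{"tx": 0,"ty": 0,"tz": 0,"ax": 0,"ay": 0,"az": 0,"grip": -0.2}]'

```text
clock: 19.75
eef_pos: [0.6018, -0.0511, 0.174]
tool_rot: [-0.707, 0.707, -0.0, 0.0]
force: [-0.1, -0.2, 0.4]
grip_width: 0.0342
grip_force: 0.0
```

```bash
python3 - <<'E'
from h import *
from rig import read_state,optics
s=read_state();print(s["eef_pos"],s["grip_width"],s["force"])
c=optics.camera("wrist");pickle.dump((s,c),open("w8.pkl","wb"))
cv2.imwrite("pics/w8.png",cv2.resize(c["color"][120:390,130:440][...,::-1],None,fx=2.2,fy=2.2,interpolation=2))
E
```

```text
[ 0.60178878 -0.05112737  0.17398724] 0.034237056865233914 [-0.07210806 -0.15316999  0.42096773]
```

View pics/w8.png

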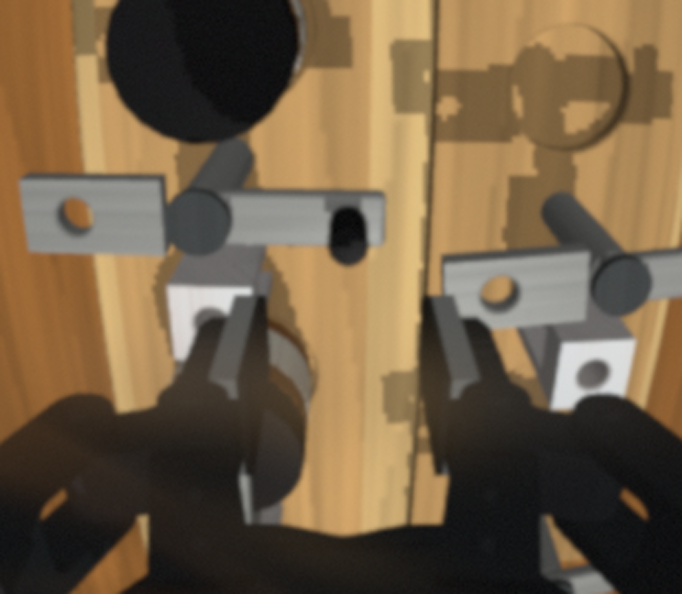

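```bash
python3 - <<'E'
from h import *
s,c=pickle.load(open("w8.pkl","rb"))
f=lambda a,b:(130+a/2.2,120+b/2.2)
for n,a,b,z in (("knob",347,247,.126),("pivot",199,222,.107),("lid",203,50,.09),("eye",76,215,.104),("lugedge",222,286,.095),("smpivot",622,285,.107)):print(n,won(c,s,*f(a,b),z).round(4))
E
```

```text
knob [ 0.6011 -0.0513  0.126 ]
pivot [ 0.6481 -0.0519  0.107 ]
lid [ 0.6473 -0.1044  0.09  ]
eye [ 0.6911 -0.0529  0.104 ]
lugedge [ 0.6443 -0.0237  0.095 ]
smpivot [ 0.5066 -0.0283  0.107 ]
```

servo_tool --targets '[{"tx": 0,"ty": 0,"tz": 0.04,"ax": 0,"ay": 0,"az": 0,"grip": -0.2},{"tx": 0,"ty": 0,"tz": 0.0635,"ax": 0,"ay": 0,"az": 0,"grip": -0.2},{"tx": 0,"ty": 0,"tz": 0.0635,"ax": 0,"ay": 0,"az": 0,"grip": -0.2},{"tx": 0,"ty": 0,"tz": 0.0635,"ax": 0,"ay": 0,"az": 0,"grip": -0.9},{"tx": 0,"ty": 0,"tz": 0.0635,"ax": 0,"ay": 0,"az": 0,"grip": -0.9}]' --force 20

```text
clock: 20.3
eef_pos: [0.6007, -0.0514, 0.1112]
tool_rot: [-0.707, 0.708, 0.0, -0.001]
force: [-1.8, -1.0, -1.3]
grip_width: 0.0108
grip_force: 20.1
```

servo_tool --targets '[{"tx": 0,"ty": 0,"tz": 0,"ax": 0,"ay": 0,"az": 0,"grip": -0.9},{"tx": 0,"ty": 0,"tz": 0,"ax": 0,"ay": 0,"az": 0,"grip": -0.9}]'

```text
clock: 20.5
eef_pos: [0.6007, -0.0513, 0.1111]
tool_rot: [-0.707, 0.708, 0.0, -0.0]
force: [-5.6, -1.4, 2.2]
grip_width: 0.011
grip_force: 20.4
```

servo_tool --targets '[{"tx": 0.0152,"ty": -0.0023,"tz": 0,"ax": 0,"ay": 0,"az": 0,"grip": -0.9},{"tx": 0.0284,"ty": -0.009,"tz": 0,"ax": 0,"ay": 0,"az": 0,"grip": -0.9},{"tx": 0.0393,"ty": -0.0197,"tz": 0,"ax": 0,"ay": 0,"az": 0,"grip": -0.9},{"tx": 0.0461,"ty": -0.0329,"tz": 0,"ax": 0,"ay": 0,"az": 0,"grip": -0.9},{"tx": 0.0485,"ty": -0.048,"tz": 0,"ax": 0,"ay": 0,"az": 0,"grip": -0.9}]'

```text
clock: 21.0
eef_pos: [0.6477, -0.1023, 0.1109]
tool_rot: [-0.706, 0.708, 0.0, -0.002]
force: [-2.7, 3.4, -2.4]
grip_width: 0.0105
grip_force: 20.4
```

servo_tool --targets '[{"tx": 0,"ty": -0.002,"tz": 0,"ax": 0,"ay": 0,"az": 0,"grip": -0.9},{"tx": 0,"ty": -0.003,"tz": 0,"ax": 0,"ay": 0,"az": 0,"grip": -0.9},{"tx": 0,"ty": -0.003,"tz": 0,"ax": 0,"ay": 0,"az": 0,"grip": -0.9}]'

```text
clock: 21.3
eef_pos: [0.6487, -0.1021, 0.1109]
tool_rot: [-0.706, 0.708, 0.001, -0.003]
force: [-13.4, -9.4, 5.4]
grip_width: 0.0108
grip_force: 21.2
```

servo_tool --targets '[{"tx": 0,"ty": 0.002,"tz": 0,"ax": 0,"ay": 0,"az": 0,"grip": -0.2},{"tx": 0,"ty": 0.002,"tz": 0,"ax": 0,"ay": 0,"az": 0,"grip": -0.2},{"tx": 0,"ty": 0.002,"tz": -0.03,"ax": 0,"ay": 0,"az": 0,"grip": -0.2},{"tx": 0,"ty": 0.002,"tz": -0.07,"ax": 0,"ay": 0,"az": 0,"grip": -0.2},{"tx": 0.0,"ty": 0.002,"tz": -0.1,"ax": 0,"ay": 0,"az": 0,"grip": -0.2}]'

```text
clock: 21.8
eef_pos: [0.6519, -0.0991, 0.2135]
tool_rot: [-0.707, 0.707, -0.002, 0.001]
force: [0.6, -0.3, 0.8]
grip_width: 0.0344
grip_force: 0.0
```

servo_tool --targets '[{"tx": 0.035,"ty": 0.03,"tz": 0,"ax": 0,"ay": 0,"az": 0,"grip": -0.2},{"tx": 0.07,"ty": 0.06,"tz": 0,"ax": 0,"ay": 0,"az": 0,"grip": -0.2},{"tx": 0.105,"ty": 0.09,"tz": 0,"ax": 0,"ay": 0,"az": 0,"grip": -0.2},{"tx": 0.14,"ty": 0.12,"tz": 0,"ax": 0,"ay": 0,"az": 0,"grip": -0.2},{"tx": 0.175,"ty": 0.15,"tz": 0,"ax": 0,"ay": 0,"az": 0,"grip": -0.2}]'

```text
clock: 22.3
eef_pos: [0.5001, -0.2754, 0.2115]
tool_rot: [0.707, -0.707, 0.001, -0.001]
force: [1.1, -1.6, 0.1]
grip_width: 0.0345
grip_force: 0.0
```

servo_tool --targets '[{"tx": 0.026,"ty": 0.025,"tz": 0.02,"ax": 0,"ay": 0,"az": 0,"grip": -0.2},{"tx": 0.026,"ty": 0.025,"tz": 0.05,"ax": 0,"ay": 0,"az": 0,"grip": -0.2},{"tx": 0.026,"ty": 0.025,"tz": 0.07,"ax": 0,"ay": 0,"az": 0,"grip": -0.2},{"tx": 0.026,"ty": 0.025,"tz": 0.07,"ax": 0,"ay": 0,"az": 0,"grip": -0.2},{"tx": 0.026,"ty": 0.025,"tz": 0.07,"ax": 0,"ay": 0,"az": 0,"grip": -0.2}]'

```text
clock: 22.8
eef_pos: [0.4762, -0.3005, 0.1413]
tool_rot: [-0.707, 0.707, -0.001, 0.0]
force: [0.7, -0.2, 1.0]
grip_width: 0.0344
grip_force: 0.0
```

servo_tool --targets '[{"tx": 0.0027,"ty": 0.001,"tz": 0.03,"ax": 0,"ay": 0,"az": 0,"grip": -0.2},{"tx": 0.0027,"ty": 0.001,"tz": 0.06,"ax": 0,"ay": 0,"az": 0,"grip": -0.2},{"tx": 0.0027,"ty": 0.001,"tz": 0.083,"ax": 0,"ay": 0,"az": 0,"grip": -0.2},{"tx": 0.0027,"ty": 0.001,"tz": 0.083,"ax": 0,"ay": 0,"az": 0,"grip": -0.2},{"tx": 0.0027,"ty": 0.001,"tz": 0.083,"ax": 0,"ay": 0,"az": 0,"grip": -0.2}]' --force 40

```text
clock: 23.3
eef_pos: [0.4755, -0.3032, 0.0588]
tool_rot: [0.707, -0.707, 0.001, -0.0]
force: [-0.2, -0.0, -0.2]
grip_width: 0.0339
grip_force: 0.0
```

servo_tool --targets '[{"tx": 0,"ty": 0,"tz": 0,"ax": 0,"ay": 0,"az": 0,"grip": -0.9},{"tx": 0,"ty": 0,"tz": 0,"ax": 0,"ay": 0,"az": 0,"grip": -0.9},{"tx": 0,"ty": 0,"tz": 0,"ax": 0,"ay": 0,"az": 0,"grip": -0.9},{"tx": 0,"ty": 0,"tz": 0,"ax": 0,"ay": 0,"az": 0,"grip": -0.9}]'

```text
clock: 23.7
eef_pos: [0.4756, -0.3034, 0.0594]
tool_rot: [-0.707, 0.707, -0.002, 0.001]
force: [-0.9, 1.7, 7.3]
grip_width: 0.0145
grip_force: 39.0
```

servo_tool --targets '[{"tx": 0,"ty": 0,"tz": -0.03,"ax": 0,"ay": 0,"az": 0,"grip": -0.9},{"tx": 0,"ty": 0,"tz": -0.07,"ax": 0,"ay": 0,"az": 0,"grip": -0.9},{"tx": 0,"ty": 0,"tz": -0.11,"ax": 0,"ay": 0,"az": 0,"grip": -0.9},{"tx": -0.02,"ty": -0.012,"tz": -0.145,"ax": 0,"ay": 0,"az": 0,"grip": -0.9},{"tx": -0.054,"ty": -0.033,"tz": -0.15,"ax": 0,"ay": 0,"az": 0,"grip": -0.9}]'

```text
clock: 24.2
eef_pos: [0.509, -0.2504, 0.2136]
tool_rot: [-0.706, 0.708, -0.004, 0.002]
force: [1.2, 0.2, -1.3]
grip_width: 0.0141
grip_force: 39.6
```

servo_tool --targets '[{"tx": -0.04,"ty": -0.023,"tz": 0,"ax": 0,"ay": 0,"az": 0,"grip": -0.9},{"tx": -0.08,"ty": -0.046,"tz": 0,"ax": 0,"ay": 0,"az": 0,"grip": -0.9},{"tx": -0.12,"ty": -0.069,"tz": 0,"ax": 0,"ay": 0,"az": 0,"grip": -0.9},{"tx": -0.16,"ty": -0.092,"tz": 0,"ax": 0,"ay": 0,"az": 0,"grip": -0.9},{"tx": -0.2,"ty": -0.115,"tz": 0,"ax": 0,"ay": 0,"az": 0,"grip": -0.9}]'

```text
clock: 24.7
eef_pos: [0.6231, -0.0473, 0.2086]
tool_rot: [-0.707, 0.707, -0.0, 0.001]
force: [1.0, 0.0, 1.2]
grip_width: 0.0141
grip_force: 39.6
```

servo_tool --targets '[{"tx": -0.025,"ty": -0.016,"tz": 0,"ax": 0,"ay": 0,"az": 0,"grip": -0.9},{"tx": -0.04,"ty": -0.025,"tz": 0.02,"ax": 0,"ay": 0,"az": 0,"grip": -0.9},{"tx": -0.04,"ty": -0.025,"tz": 0.04,"ax": 0,"ay": 0,"az": 0,"grip": -0.9},{"tx": -0.04,"ty": -0.025,"tz": 0.04,"ax": 0,"ay": 0,"az": 0,"grip": -0.9},{"tx": -0.04,"ty": -0.025,"tz": 0.04,"ax": 0,"ay": 0,"az": 0,"grip": -0.9}]'

```text
clock: 25.2
eef_pos: [0.6473, -0.0094, 0.1681]
tool_rot: [-0.707, 0.707, -0.0, -0.0]
force: [0.2, 0.1, 0.5]
grip_width: 0.0144
grip_force: 39.5
```

```bash
python3 - <<'E'
from h import *
from rig import read_state,optics
s=read_state();print(s["eef_pos"],s["grip_width"],s["force"],s["tool_rot"])
c=optics.camera("wrist");pickle.dump((s,c),open("w9.pkl","wb"))
cv2.imwrite("pics/w9.png",cv2.resize(c["color"][150:420,130:440][...,::-1],None,fx=2.2,fy=2.2,interpolation=2))
jars(5)
E
```

```text
[ 0.64733496 -0.00939651  0.16811873] 0.014403647870831019 [0.1562884  0.06965158 0.53644967] [-7.06784544e-01  7.07428848e-01 -1.67841106e-04 -6.75247243e-05]
```

View pics/w9.png

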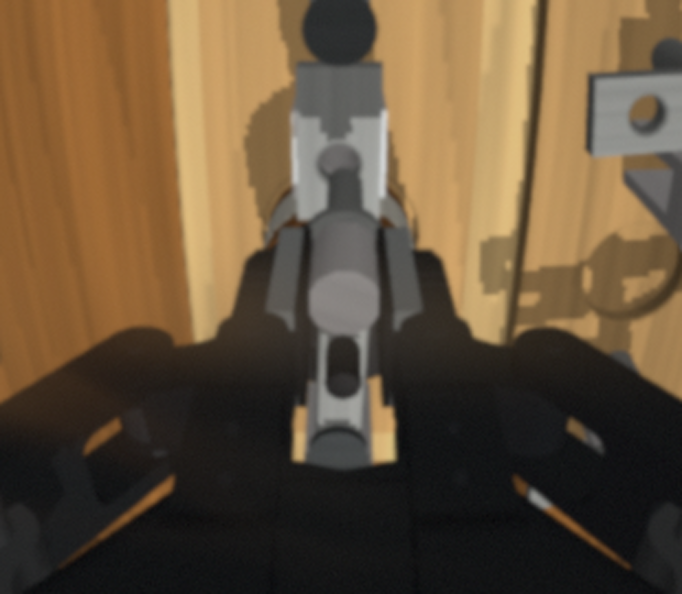

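```bash
python3 - <<'E'
from h import *
s,c=pickle.load(open("w9.pkl","rb"));p=s["eef_pos"]
f=lambda a,b:(130+a/2.2,150+b/2.2)
for n,a,b,z in (("eye",339,164,.104),("eyetop",339,142,.104),("head",344,302,p[2]+.019),("pivot",339,28,.107)):print(n,won(c,s,*f(a,b),z).round(4))
im=cv2.imread("pics/top5.png");print(im[200:212:4,145:165:4].max(2))
m=(im.max(2)<60).astype(np.uint8)[140:300,60:260];n,l,st,ce=cv2.connectedComponentsWithStats(m)
print([(ce[i]+[60,140],st[i,4]) for i in range(1,n) if st[i,4]>100])
E
```

```text
eye [ 0.649  -0.0087  0.104 ]
eyetop [ 0.649  -0.0159  0.104 ]
head [ 0.6475 -0.0104  0.1871]
pivot [ 0.6489 -0.0519  0.107 ]
[[92 92 91 90 91]
 [91 93 92 93 91]
 [92 93 91 93 90]]
[(array([217.25874695, 224.05532954]), np.int32(1229)), (array([134.57383966, 215.04008439]), np.int32(474))]
```

servo_tool --targets '[{"tx": -0.0005,"ty": -0.0015,"tz": 0.01,"ax": 0,"ay": 0,"az": 0,"grip": -0.9},{"tx": -0.0005,"ty": -0.0015,"tz": 0.016,"ax": 0,"ay": 0,"az": 0,"grip": -0.9},{"tx": -0.0005,"ty": -0.0015,"tz": 0.022,"ax": 0,"ay": 0,"az": 0,"grip": -0.9},{"tx": -0.0005,"ty": -0.0015,"tz": 0.028,"ax": 0,"ay": 0,"az": 0,"grip": -0.9},{"tx": -0.0005,"ty": -0.0015,"tz": 0.028,"ax": 0,"ay": 0,"az": 0,"grip": -0.9}]'

```text
clock: 25.8
eef_pos: [0.6481, -0.0088, 0.138]
tool_rot: [-0.707, 0.708, 0.001, -0.001]
force: [0.4, 0.8, -0.4]
grip_width: 0.0143
grip_force: 39.5
```

servo_tool --targets '[{"tx": 0,"ty": 0,"tz": 0.006,"ax": 0,"ay": 0,"az": 0,"grip": -0.9},{"tx": 0,"ty": 0,"tz": 0.012,"ax": 0,"ay": 0,"az": 0,"grip": -0.9},{"tx": 0,"ty": 0,"tz": 0.018,"ax": 0,"ay": 0,"az": 0,"grip": -0.9},{"tx": 0,"ty": 0,"tz": 0.025,"ax": 0,"ay": 0,"az": 0,"grip": -0.9},{"tx": 0,"ty": 0,"tz": 0.028,"ax": 0,"ay": 0,"az": 0,"grip": -0.9}]'

```text
clock: 26.3
eef_pos: [0.6505, -0.0086, 0.113]
tool_rot: [0.707, -0.707, 0.001, -0.001]
force: [-3.4, 1.8, 22.0]
grip_width: 0.0139
grip_force: 41.8
```

servo_tool --targets '[{"tx": 0,"ty": 0,"tz": -0.001,"ax": 0,"ay": 0,"az": 0,"grip": -0.2},{"tx": 0,"ty": 0,"tz": -0.001,"ax": 0,"ay": 0,"az": 0,"grip": -0.2},{"tx": 0,"ty": 0,"tz": -0.001,"ax": 0,"ay": 0,"az": 0,"grip": -0.2},{"tx": 0,"ty": 0,"tz": -0.03,"ax": 0,"ay": 0,"az": 0,"grip": -0.2},{"tx": 0,"ty": 0,"tz": -0.07,"ax": 0,"ay": 0,"az": 0,"grip": -0.2}]'

```text
clock: 26.8
eef_pos: [0.6471, -0.009, 0.1792]
tool_rot: [-0.707, 0.708, 0.002, -0.002]
force: [0.7, 0.3, 0.3]
grip_width: 0.034
grip_force: 0.0
```

```bash
python3 - <<'E'
from h import *
from rig import read_state,optics
s=read_state();print(s["eef_pos"],s["grip_width"],s["force"],s["tool_rot"])
t=jars(6);W=cloud(t);im=t["color"]
m=((W[...,2]>.015)&(W[...,2]<.3)).astype(np.uint8);m[:,:60]=0;m[:,190:]=0;m[:130]=0;m[300:]=0
n,l,st,ce=cv2.connectedComponentsWithStats(m)
for i in range(1,n):
    if st[i,4]>80:
        q=W[l==i];q=q[q[:,2]>q[:,2].max()-.01];print(ce[i].round(0),st[i].tolist(),((q.max(0)+q.min(0))/2).round(4),np.ptp(q,0).round(3),im[l==i].mean(0).round())
cv2.imwrite("pics/m10.png",cv2.resize(im[120:320,60:330][...,::-1],None,fx=2.9,fy=2.9,interpolation=2))
E
```

```text
[ 0.64710751 -0.00896198  0.17916438] 0.03395584756515702 [0.68825696 0.32420989 0.30544735] [-0.70661952  0.70758752  0.00166742 -0.00244384]
[ 85. 144.] [60, 130, 55, 33, 1419] [0.6963 0.4814 0.1937] [0.007 0.006 0.01 ] [158. 130.  96.]
[ 69. 242.] [60, 207, 23, 76, 669] [0.4532 0.523  0.0203] [0.194 0.064 0.01 ] [163. 153. 138.]
[107. 230.] [94, 220, 28, 22, 463] [0.4823 0.4204 0.0724] [0.048 0.051 0.01 ] [115.  65. 139.]
```

View pics/m10.png

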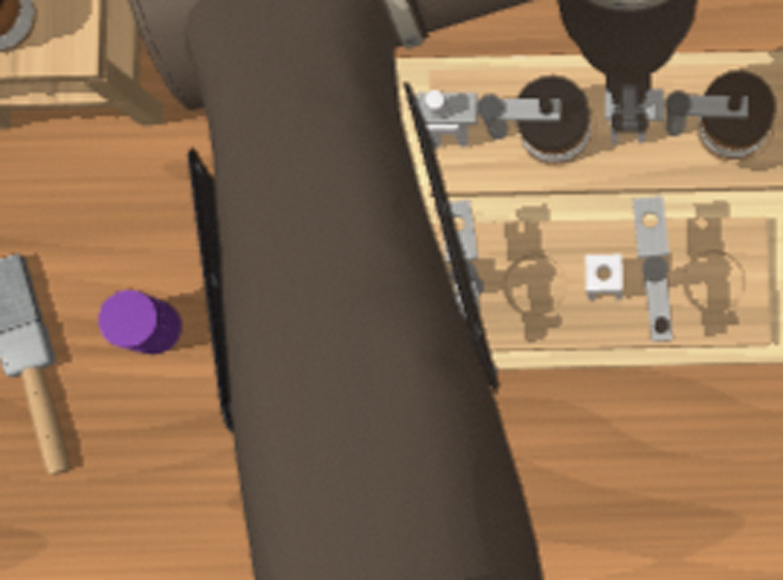

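servo_tool --targets '[{"tx": 0,"ty": 0,"tz": -0.03,"ax": 0,"ay": 0,"az": 0,"grip": -0.2},{"tx": -0.035,"ty": 0.01,"tz": -0.03,"ax": 0,"ay": 0,"az": 0,"grip": 0.5},{"tx": -0.075,"ty": 0.022,"tz": -0.03,"ax": 0,"ay": 0,"az": 0,"grip": 0.5},{"tx": -0.115,"ty": 0.034,"tz": -0.03,"ax": 0,"ay": 0,"az": 0,"grip": 0.5},{"tx": -0.155,"ty": 0.046,"tz": -0.03,"ax": 0,"ay": 0,"az": 0,"grip": 0.5}]'

```text
clock: 27.35
eef_pos: [0.6023, 0.1476, 0.2111]
tool_rot: [-0.707, 0.708, 0.0, 0.0]
force: [0.7, 0.8, 0.9]
grip_width: 0.0642
grip_force: 0.0
```

servo_tool --targets '[{"tx": -0.04,"ty": 0.012,"tz": 0,"ax": 0,"ay": 0,"az": 0,"grip": 0.5},{"tx": -0.08,"ty": 0.024,"tz": 0,"ax": 0,"ay": 0,"az": 0,"grip": 0.5},{"tx": -0.12,"ty": 0.036,"tz": 0,"ax": 0,"ay": 0,"az": 0,"grip": 0.5},{"tx": -0.16,"ty": 0.048,"tz": 0,"ax": 0,"ay": 0,"az": 0,"grip": 0.5},{"tx": -0.18,"ty": 0.064,"tz": 0,"ax": 0,"ay": 0,"az": 0,"grip": 0.5}]'

```text
clock: 27.85
eef_pos: [0.5386, 0.3293, 0.2106]
tool_rot: [0.707, -0.707, 0.0, 0.0]
force: [-0.2, -0.5, -0.1]
grip_width: 0.0638
grip_force: 0.0
```

```bash
python3 - <<'E'
from h import *
from rig import read_state,optics
s=read_state();print(s["eef_pos"],s["grip_width"])
c=optics.camera("wrist");pickle.dump((s,c),open("w11.pkl","wb"));cv2.imwrite("pics/w11.png",c["color"][...,::-1])
jars(7)
m=(c["color"].max(2)<45).astype(np.uint8);m[265:]=0
n,l,st,ce=cv2.connectedComponentsWithStats(m)
for i in range(1,n):
    if st[i,4]>300:print(ce[i].round(1),st[i].tolist(),won(c,s,*ce[i],.072).round(4))
E
```

```text
[0.53857917 0.32925942 0.21056201] 0.06381681051588378
[153.8 206.1] 311 [0.5378 0.2978 0.0716] [0.047 0.049 0.014]
[286.9 160.8] [261, 134, 53, 54, 2213] [0.5382 0.2988 0.072 ]
```

servo_tool --targets '[{"tx": 0.03,"ty": 0.0,"tz": 0.03,"ax": 0,"ay": 0,"az": 0,"grip": 0.5},{"tx": 0.03,"ty": 0.0,"tz": 0.07,"ax": 0,"ay": 0,"az": 0,"grip": 0.5},{"tx": 0.03,"ty": 0.0,"tz": 0.11,"ax": 0,"ay": 0,"az": 0,"grip": 0.5},{"tx": 0.03,"ty": 0.0,"tz": 0.15,"ax": 0,"ay": 0,"az": 0,"grip": 0.5},{"tx": 0.03,"ty": 0.0,"tz": 0.174,"ax": 0,"ay": 0,"az": 0,"grip": 0.5}]' --force 40

```text
clock: 28.45
eef_pos: [0.538, 0.2947, 0.0341]
tool_rot: [-0.706, 0.708, 0.0, -0.002]
force: [0.0, 0.6, 0.2]
grip_width: 0.064
grip_force: 0.0
```

servo_tool --targets '[{"tx": 0,"ty": 0,"tz": 0,"ax": 0,"ay": 0,"az": 0,"grip": 0.5},{"tx": 0,"ty": 0.0,"tz": 0,"ax": 0,"ay": 0,"az": 0,"grip": -0.1},{"tx": 0,"ty": 0.0,"tz": 0,"ax": 0,"ay": 0,"az": 0,"grip": -0.1},{"tx": 0,"ty": 0.0,"tz": 0,"ax": 0,"ay": 0,"az": 0,"grip": -0.1},{"tx": 0,"ty": 0.0,"tz": 0,"ax": 0,"ay": 0,"az": 0,"grip": -0.1}]'

```text
clock: 28.95
eef_pos: [0.5396, 0.2969, 0.0386]
tool_rot: [-0.707, 0.707, 0.0, 0.001]
force: [-0.4, 0.3, -1.3]
grip_width: 0.0491
grip_force: 41.5
```

```bash
python3 - <<'E'
from h import *
for f,(u,v) in (("w3",(377,159)),("w2",(418,209))):
    s,c=pickle.load(open(f+".pkl","rb"));print(f,won(c,s,u,v,.028).round(4))
    g=cv2.cvtColor(c["color"],cv2.COLOR_RGB2GRAY);g=cv2.resize(g[v-45:v+45,u-45:u+45],None,fx=4,fy=4,interpolation=2)
    h=cv2.HoughCircles(cv2.medianBlur(g,5),cv2.HOUGH_GRADIENT,1.5,40,param1=60,param2=20,minRadius=80,maxRadius=120)
    if h is not None:
        for a,b,r in h[0][:3]:print(" ",a/4+u-45,b/4+v-45,r/4,won(c,s,a/4+u-45-.4,b/4+v-45-.4,.028).round(4))
E
```

```text
w3 [0.5076 0.0771 0.028 ]
  375.3125 159.1875 27.2375 [0.5099 0.0769 0.028 ]
w2 [0.5087 0.077  0.028 ]
  415.5625 206.9375 26.0375 [0.5124 0.0743 0.028 ]
  424.1875 212.9375 28.55 [0.5011 0.0811 0.028 ]
  417.4375 167.9375 27.2375 [0.5149 0.032  0.028 ]
```

servo_tool --targets '[{"tx": 0,"ty": 0.0,"tz": -0.03,"ax": 0,"ay": 0,"az": 0,"grip": -0.1},{"tx": 0,"ty": 0.0,"tz": -0.07,"ax": 0,"ay": 0,"az": 0,"grip": -0.1},{"tx": 0.0,"ty": 0.0,"tz": -0.11,"ax": 0,"ay": 0,"az": 0,"grip": -0.1},{"tx": 0.02,"ty": 0,"tz": -0.15,"ax": 0,"ay": 0,"az": 0,"grip": -0.1},{"tx": 0.05,"ty": 0.01,"tz": -0.16,"ax": 0,"ay": 0,"az": 0,"grip": -0.1}]'

```text
clock: 29.45
eef_pos: [0.5318, 0.2483, 0.2029]
tool_rot: [0.707, -0.707, 0.001, -0.004]
force: [-0.3, -0.8, -0.5]
grip_width: 0.049
grip_force: 42.0
```

servo_tool --targets '[{"tx": 0.04,"ty": 0.01,"tz": 0,"ax": 0,"ay": 0,"az": 0,"grip": -0.1},{"tx": 0.08,"ty": 0.02,"tz": 0,"ax": 0,"ay": 0,"az": 0,"grip": -0.1},{"tx": 0.12,"ty": 0.022,"tz": 0,"ax": 0,"ay": 0,"az": 0,"grip": -0.1},{"tx": 0.155,"ty": 0.022,"tz": 0,"ax": 0,"ay": 0,"az": 0,"grip": -0.1},{"tx": 0.171,"ty": 0.022,"tz": 0,"ax": 0,"ay": 0,"az": 0,"grip": -0.1}]'

```text
clock: 29.95
eef_pos: [0.5063, 0.0732, 0.1982]
tool_rot: [-0.706, 0.708, -0.0, 0.001]
force: [0.2, 0.7, -1.0]
grip_width: 0.0494
grip_force: 42.0
```

servo_tool --targets '[{"tx": 0,"ty": 0,"tz": 0.02,"ax": 0,"ay": 0,"az": 0,"grip": -0.1},{"tx": 0,"ty": 0,"tz": 0.02,"ax": 0,"ay": 0,"az": 0,"grip": -0.1},{"tx": 0,"ty": 0,"tz": 0.02,"ax": 0,"ay": 0,"az": 0,"grip": -0.1}]'

```text
clock: 30.25
eef_pos: [0.507, 0.0756, 0.1776]
tool_rot: [-0.707, 0.707, -0.0, -0.0]
force: [1.3, -0.5, -1.5]
grip_width: 0.0495
grip_force: 42.0
```

servo_tool --targets '[{"tx": 0,"ty": -0.001,"tz": 0.04,"ax": 0,"ay": 0,"az": 0,"grip": -0.1},{"tx": 0,"ty": -0.001,"tz": 0.08,"ax": 0,"ay": 0,"az": 0,"grip": -0.1},{"tx": 0,"ty": -0.001,"tz": 0.1,"ax": 0,"ay": 0,"az": 0,"grip": -0.1},{"tx": 0,"ty": -0.001,"tz": 0.106,"ax": 0,"ay": 0,"az": 0,"grip": -0.1},{"tx": 0,"ty": -0.001,"tz": 0.106,"ax": 0,"ay": 0,"az": 0,"grip": -0.1}]'

```text
clock: 30.75
eef_pos: [0.5083, 0.076, 0.0714]
tool_rot: [0.707, -0.707, 0.0, 0.0]
force: [0.4, -0.1, -1.3]
grip_width: 0.0486
grip_force: 42.1
```

servo_tool --targets '[{"tx": 0,"ty": 0,"tz": 0.004,"ax": 0,"ay": 0,"az": 0,"grip": -0.1},{"tx": 0,"ty": 0,"tz": 0.008,"ax": 0,"ay": 0,"az": 0,"grip": -0.1},{"tx": 0,"ty": 0,"tz": 0.012,"ax": 0,"ay": 0,"az": 0,"grip": -0.1},{"tx": 0,"ty": 0,"tz": 0.015,"ax": 0,"ay": 0,"az": 0,"grip": -0.1},{"tx": 0,"ty": 0,"tz": 0.015,"ax": 0,"ay": 0,"az": 0,"grip": -0.1}]'

```text
clock: 31.25
eef_pos: [0.5079, 0.0754, 0.0561]
tool_rot: [-0.707, 0.708, 0.0, -0.0]
force: [0.2, 0.7, -1.9]
grip_width: 0.0488
grip_force: 42.2
```

servo_tool --targets '[{"tx": 0,"ty": 0,"tz": 0.002,"ax": 0,"ay": 0,"az": 0,"grip": -0.1},{"tx": 0,"ty": 0,"tz": 0.002,"ax": 0,"ay": 0,"az": 0,"grip": 0.5},{"tx": 0,"ty": 0,"tz": 0.002,"ax": 0,"ay": 0,"az": 0,"grip": 0.5},{"tx": 0,"ty": 0,"tz": 0.002,"ax": 0,"ay": 0,"az": 0,"grip": 0.5},{"tx": 0,"ty": 0,"tz": -0.03,"ax": 0,"ay": 0,"az": 0,"grip": 0.5}]'

```text
clock: 31.75
eef_pos: [0.5054, 0.0743, 0.0833]
tool_rot: [-0.706, 0.708, 0.001, -0.003]
force: [0.7, -0.1, -1.1]
grip_width: 0.0642
grip_force: 0.0
```

servo_tool --targets '[{"tx": 0,"ty": 0,"tz": -0.045,"ax": 0,"ay": 0,"az": 0,"grip": 0.5},{"tx": 0,"ty": 0,"tz": -0.088,"ax": 0,"ay": 0,"az": 0,"grip": -0.2},{"tx": -0.024,"ty": 0.023,"tz": -0.088,"ax": 0,"ay": 0,"az": 0,"grip": -0.2},{"tx": -0.0475,"ty": 0.0465,"tz": -0.088,"ax": 0,"ay": 0,"az": 0,"grip": -0.2},{"tx": -0.0475,"ty": 0.0465,"tz": -0.088,"ax": 0,"ay": 0,"az": 0,"grip": -0.2}]'

```text
clock: 32.25
eef_pos: [0.4598, 0.1244, 0.1749]
tool_rot: [0.707, -0.707, -0.0, -0.001]
force: [0.1, -0.2, -0.0]
grip_width: 0.0344
grip_force: 0.0
```

servo_tool --targets '[{"tx": 0,"ty": 0,"tz": 0,"ax": 0,"ay": 0,"az": 0,"grip": -0.2},{"tx": 0,"ty": 0,"tz": 0,"ax": 0,"ay": 0,"az": 0,"grip": -0.2}]'

```text
clock: 32.45
eef_pos: [0.4618, 0.1229, 0.1742]
tool_rot: [-0.707, 0.707, -0.0, -0.0]
force: [0.1, 0.6, 0.2]
grip_width: 0.034
grip_force: 0.0
```

```bash
python3 - <<'E'
from h import *
from rig import read_state,optics
s=read_state();print(s["eef_pos"],s["grip_width"],s["force"])
c=optics.camera("wrist");pickle.dump((s,c),open("w12.pkl","wb"));cv2.imwrite("pics/w12.png",c["color"][...,::-1])
def blobs(s,c):
    m=(c["color"].max(2)<40).astype(np.uint8);m[262:]=0;m[:180]=0
    n,l,st,ce=cv2.connectedComponentsWithStats(m)
    for i in range(1,n):
        if st[i,4]>40:print(ce[i].round(1),st[i].tolist(),won(c,s,*ce[i],.126).round(4))
blobs(s,c);print("ref w8");blobs(*pickle.load(open("w8.pkl","rb")))
# lid
m=(c["color"].max(2)<50).astype(np.uint8)[:200];n,l,st,ce=cv2.connectedComponentsWithStats(m)
print([(ce[i].round(),won(c,s,*ce[i],.09).round(4),st[i,4]) for i in range(1,n) if st[i,4]>400])
E
```

```text
[0.46181145 0.1228953  0.17423231] 0.03395925537655721 [0.11959884 0.60827304 0.17967998]
[222.7 183.3] [202, 180, 42, 9, 278] [0.501  0.0906 0.126 ]
[287.9 227.8] [282, 219, 14, 21, 219] [0.461  0.1197 0.126 ]
ref w8
[221.5 181.2] [205, 180, 33, 4, 101] [ 0.6416 -0.0848  0.126 ]
[287.4 224.3] [281, 215, 15, 22, 246] [ 0.6013 -0.0567  0.126 ]
[471.4 248. ] [461, 237, 22, 22, 285] [ 0.4662 -0.0366  0.126 ]
[(array([222.,  14.]), array([ 0.5066, -0.0239,  0.09  ]), np.int32(733)), (array([ 69., 132.]), array([0.6388, 0.0534, 0.09  ]), np.int32(3209)), (array([224., 155.]), array([0.5067, 0.0786, 0.09  ]), np.int32(3528))]
```

servo_tool --targets '[{"tx": -0.002,"ty": 0.0008,"tz": 0.04,"ax": 0,"ay": 0,"az": 0,"grip": -0.2},{"tx": -0.002,"ty": 0.0008,"tz": 0.0635,"ax": 0,"ay": 0,"az": 0,"grip": -0.2},{"tx": -0.002,"ty": 0.0008,"tz": 0.0635,"ax": 0,"ay": 0,"az": 0,"grip": -0.2},{"tx": -0.002,"ty": 0.0008,"tz": 0.0635,"ax": 0,"ay": 0,"az": 0,"grip": -0.9},{"tx": -0.002,"ty": 0.0008,"tz": 0.0635,"ax": 0,"ay": 0,"az": 0,"grip": -0.9}]' --force 20

```text
clock: 33.0
eef_pos: [0.4602, 0.1245, 0.1115]
tool_rot: [-0.706, 0.708, 0.0, -0.001]
force: [-1.4, -1.0, 2.4]
grip_width: 0.0107
grip_force: 20.2
```

servo_tool --targets '[{"tx": 0,"ty": 0,"tz": 0,"ax": 0,"ay": 0,"az": 0,"grip": -0.9},{"tx": 0,"ty": 0,"tz": 0,"ax": 0,"ay": 0,"az": 0,"grip": -0.9}]'

```text
clock: 33.2
eef_pos: [0.4603, 0.1246, 0.1116]
tool_rot: [-0.707, 0.708, 0.0, -0.0]
force: [-6.1, -2.4, 2.5]
grip_width: 0.0103
grip_force: 20.3
```

servo_tool --targets '[{"tx": 0.0133,"ty": -0.0035,"tz": 0,"ax": 0,"ay": 0,"az": 0,"grip": -0.9},{"tx": 0.0252,"ty": -0.0107,"tz": 0,"ax": 0,"ay": 0,"az": 0,"grip": -0.9},{"tx": 0.0345,"ty": -0.021,"tz": 0,"ax": 0,"ay": 0,"az": 0,"grip": -0.9},{"tx": 0.0405,"ty": -0.0335,"tz": 0,"ax": 0,"ay": 0,"az": 0,"grip": -0.9},{"tx": 0.0426,"ty": -0.047,"tz": 0,"ax": 0,"ay": 0,"az": 0,"grip": -0.9}]'

```text
clock: 33.7
eef_pos: [0.5063, 0.08, 0.1113]
tool_rot: [-0.707, 0.708, 0.0, -0.002]
force: [-4.7, 2.1, -0.9]
grip_width: 0.0106
grip_force: 20.4
```

servo_tool --targets '[{"tx": 0,"ty": -0.002,"tz": 0,"ax": 0,"ay": 0,"az": 0,"grip": -0.9},{"tx": 0,"ty": -0.003,"tz": 0,"ax": 0,"ay": 0,"az": 0,"grip": -0.9},{"tx": 0,"ty": -0.003,"tz": 0,"ax": 0,"ay": 0,"az": 0,"grip": -0.9}]'

```text
clock: 34.0
eef_pos: [0.5078, 0.0799, 0.1111]
tool_rot: [-0.706, 0.708, 0.001, -0.003]
force: [-11.9, -7.7, 7.9]
grip_width: 0.0108
grip_force: 21.2
```

servo_tool --targets '[{"tx": 0,"ty": 0.002,"tz": 0,"ax": 0,"ay": 0,"az": 0,"grip": -0.2},{"tx": 0,"ty": 0.002,"tz": 0,"ax": 0,"ay": 0,"az": 0,"grip": -0.2},{"tx": 0,"ty": 0.002,"tz": -0.03,"ax": 0,"ay": 0,"az": 0,"grip": -0.2},{"tx": 0,"ty": 0.002,"tz": -0.07,"ax": 0,"ay": 0,"az": 0,"grip": -0.2},{"tx": 0.018,"ty": 0.002,"tz": -0.1,"ax": 0,"ay": 0,"az": 0,"grip": -0.2}]'

```text
clock: 34.5
eef_pos: [0.5103, 0.0658, 0.2139]
tool_rot: [0.708, -0.707, 0.001, -0.002]
force: [2.2, -0.2, -0.3]
grip_width: 0.0342
grip_force: 0.0
```

servo_tool --targets '[{"tx": 0.043,"ty": 0.003,"tz": 0,"ax": 0,"ay": 0,"az": 0,"grip": -0.2},{"tx": 0.086,"ty": 0.006,"tz": 0,"ax": 0,"ay": 0,"az": 0,"grip": -0.2},{"tx": 0.129,"ty": 0.009,"tz": 0,"ax": 0,"ay": 0,"az": 0,"grip": -0.2},{"tx": 0.172,"ty": 0.012,"tz": 0,"ax": 0,"ay": 0,"az": 0,"grip": -0.2},{"tx": 0.215,"ty": 0.015,"tz": 0,"ax": 0,"ay": 0,"az": 0,"grip": -0.2}]'

```text
clock: 35.0
eef_pos: [0.4942, -0.1522, 0.212]
tool_rot: [-0.707, 0.707, -0.001, 0.001]
force: [1.5, 0.7, 0.2]
grip_width: 0.0337
grip_force: 0.0
```

servo_tool --targets '[{"tx": 0.043,"ty": 0.003,"tz": 0,"ax": 0,"ay": 0,"az": 0,"grip": -0.2},{"tx": 0.086,"ty": 0.006,"tz": 0,"ax": 0,"ay": 0,"az": 0,"grip": -0.2},{"tx": 0.129,"ty": 0.008,"tz": 0,"ax": 0,"ay": 0,"az": 0,"grip": -0.2},{"tx": 0.168,"ty": 0.008,"tz": 0.01,"ax": 0,"ay": 0,"az": 0,"grip": -0.2},{"tx": 0.194,"ty": 0.008,"tz": 0.03,"ax": 0,"ay": 0,"az": 0,"grip": -0.2}]'

```text
clock: 35.5
eef_pos: [0.4869, -0.3479, 0.1827]
tool_rot: [-0.706, 0.708, -0.003, 0.001]
force: [0.2, 0.2, -0.5]
grip_width: 0.0339
grip_force: 0.0
```

servo_tool --targets '[{"tx": 0,"ty": 0,"tz": 0.02,"ax": 0,"ay": 0,"az": 0,"grip": -0.2},{"tx": 0,"ty": 0,"tz": 0.04,"ax": 0,"ay": 0,"az": 0,"grip": -0.2},{"tx": 0,"ty": 0,"tz": 0.04,"ax": 0,"ay": 0,"az": 0,"grip": -0.2},{"tx": 0,"ty": 0,"tz": 0.04,"ax": 0,"ay": 0,"az": 0,"grip": -0.2}]'

```text
clock: 35.9
eef_pos: [0.4859, -0.3449, 0.1416]
tool_rot: [-0.707, 0.707, -0.0, -0.0]
force: [0.4, 0.3, 0.3]
grip_width: 0.0345
grip_force: 0.0
```

```bash
python3 - <<'E'
from h import *
from rig import read_state,optics
s=read_state();print(s["eef_pos"],s["grip_width"],s["force"])
c=optics.camera("wrist");pickle.dump((s,c),open("w13.pkl","wb"));cv2.imwrite("pics/w13.png",c["color"][...,::-1])
m=(c["color"].min(2)>105).astype(np.uint8);m[320:]=0;m[:,:230]=0;m[:,345:]=0
n,l,st,ce=cv2.connectedComponentsWithStats(m)
for i in range(1,n):
    if st[i,4]>60:print(ce[i].round(1),st[i].tolist(),won(c,s,*ce[i],.077).round(4))
E
```

```text
[ 0.48590042 -0.34491298  0.14155003] 0.03447952808993908 [0.40715121 0.31718009 0.33924352]
[273.6 152.5] [260, 138, 29, 30, 685] [ 0.4943 -0.3935  0.077 ]
[287.9 214.3] [274, 198, 28, 34, 733] [ 0.485  -0.3515  0.077 ]
```

servo_tool --targets '[{"tx": 0.0033,"ty": 0.001,"tz": 0.03,"ax": 0,"ay": 0,"az": 0,"grip": -0.2},{"tx": 0.0033,"ty": 0.001,"tz": 0.06,"ax": 0,"ay": 0,"az": 0,"grip": -0.2},{"tx": 0.0033,"ty": 0.001,"tz": 0.083,"ax": 0,"ay": 0,"az": 0,"grip": -0.2},{"tx": 0.0033,"ty": 0.001,"tz": 0.083,"ax": 0,"ay": 0,"az": 0,"grip": -0.2},{"tx": 0.0033,"ty": 0.001,"tz": 0.083,"ax": 0,"ay": 0,"az": 0,"grip": -0.2}]' --force 40

```text
clock: 36.45
eef_pos: [0.4853, -0.3482, 0.0593]
tool_rot: [-0.707, 0.707, -0.001, 0.0]
force: [0.3, 0.6, 1.3]
grip_width: 0.0342
grip_force: 0.0
```

servo_tool --targets '[{"tx": 0,"ty": 0,"tz": 0,"ax": 0,"ay": 0,"az": 0,"grip": -0.9},{"tx": 0,"ty": 0,"tz": 0,"ax": 0,"ay": 0,"az": 0,"grip": -0.9},{"tx": 0,"ty": 0,"tz": 0,"ax": 0,"ay": 0,"az": 0,"grip": -0.9},{"tx": 0,"ty": 0,"tz": 0,"ax": 0,"ay": 0,"az": 0,"grip": -0.9}]'

```text
clock: 36.85
eef_pos: [0.4857, -0.3484, 0.06]
tool_rot: [-0.707, 0.707, -0.002, 0.001]
force: [-0.1, 2.0, 7.7]
grip_width: 0.0145
grip_force: 39.0
```

servo_tool --targets '[{"tx": 0,"ty": 0,"tz": -0.03,"ax": 0,"ay": 0,"az": 0,"grip": -0.9},{"tx": 0,"ty": 0,"tz": -0.07,"ax": 0,"ay": 0,"az": 0,"grip": -0.9},{"tx": 0,"ty": 0,"tz": -0.11,"ax": 0,"ay": 0,"az": 0,"grip": -0.9},{"tx": -0.02,"ty": 0,"tz": -0.145,"ax": 0,"ay": 0,"az": 0,"grip": -0.9},{"tx": -0.06,"ty": -0.003,"tz": -0.15,"ax": 0,"ay": 0,"az": 0,"grip": -0.9}]'

```text
clock: 37.35
eef_pos: [0.4893, -0.2897, 0.2135]
tool_rot: [-0.706, 0.708, -0.004, 0.002]
force: [0.6, 0.9, -0.3]
grip_width: 0.0142
grip_force: 39.5
```

servo_tool --targets '[{"tx": -0.044,"ty": -0.002,"tz": 0,"ax": 0,"ay": 0,"az": 0,"grip": -0.9},{"tx": -0.088,"ty": -0.004,"tz": 0,"ax": 0,"ay": 0,"az": 0,"grip": -0.9},{"tx": -0.132,"ty": -0.006,"tz": 0,"ax": 0,"ay": 0,"az": 0,"grip": -0.9},{"tx": -0.176,"ty": -0.008,"tz": 0,"ax": 0,"ay": 0,"az": 0,"grip": -0.9},{"tx": -0.22,"ty": -0.01,"tz": 0,"ax": 0,"ay": 0,"az": 0,"grip": -0.9}]'

```text
clock: 37.85
eef_pos: [0.4974, -0.0662, 0.2089]
tool_rot: [-0.707, 0.707, -0.001, 0.001]
force: [1.2, -0.4, -0.1]
grip_width: 0.0143
grip_force: 39.5
```

servo_tool --targets '[{"tx": -0.044,"ty": -0.002,"tz": 0,"ax": 0,"ay": 0,"az": 0,"grip": -0.9},{"tx": -0.088,"ty": -0.004,"tz": 0,"ax": 0,"ay": 0,"az": 0,"grip": -0.9},{"tx": -0.132,"ty": -0.006,"tz": 0,"ax": 0,"ay": 0,"az": 0,"grip": -0.9},{"tx": -0.176,"ty": -0.008,"tz": 0,"ax": 0,"ay": 0,"az": 0,"grip": -0.9},{"tx": -0.22,"ty": -0.01,"tz": 0,"ax": 0,"ay": 0,"az": 0,"grip": -0.9}]'

```text
clock: 38.35
eef_pos: [0.5075, 0.154, 0.2089]
tool_rot: [-0.707, 0.707, -0.0, 0.001]
force: [1.1, -1.3, 0.1]
grip_width: 0.0142
grip_force: 39.5
```

servo_tool --targets '[{"tx": -0.0227,"ty": 0,"tz": 0.01,"ax": 0,"ay": 0,"az": 0,"grip": -0.9},{"tx": -0.0227,"ty": 0,"tz": 0.03,"ax": 0,"ay": 0,"az": 0,"grip": -0.9},{"tx": -0.0227,"ty": 0,"tz": 0.04,"ax": 0,"ay": 0,"az": 0,"grip": -0.9},{"tx": -0.0227,"ty": 0,"tz": 0.04,"ax": 0,"ay": 0,"az": 0,"grip": -0.9},{"tx": -0.0227,"ty": 0,"tz": 0.04,"ax": 0,"ay": 0,"az": 0,"grip": -0.9}]'

```text
clock: 38.85
eef_pos: [0.508, 0.1743, 0.1685]
tool_rot: [-0.707, 0.708, -0.0, 0.0]
force: [0.3, 0.2, 0.1]
grip_width: 0.0142
grip_force: 39.5
```

```bash
python3 - <<'E'
from h import *
from rig import read_state,optics
s=read_state();print(s["eef_pos"],s["grip_width"],s["force"],s["tool_rot"])
c=optics.camera("wrist");pickle.dump((s,c),open("w14.pkl","wb"))
cv2.imwrite("pics/w14.png",cv2.resize(c["color"][150:420,130:440][...,::-1],None,fx=2.2,fy=2.2,interpolation=2))
E
```

```text
[0.50802599 0.17432911 0.16854102] 0.014184584564744418 [0.34705805 0.23627509 0.11842839] [-7.06548878e-01  7.07664180e-01 -1.92935592e-04  2.34097575e-04]
```

View pics/w14.png

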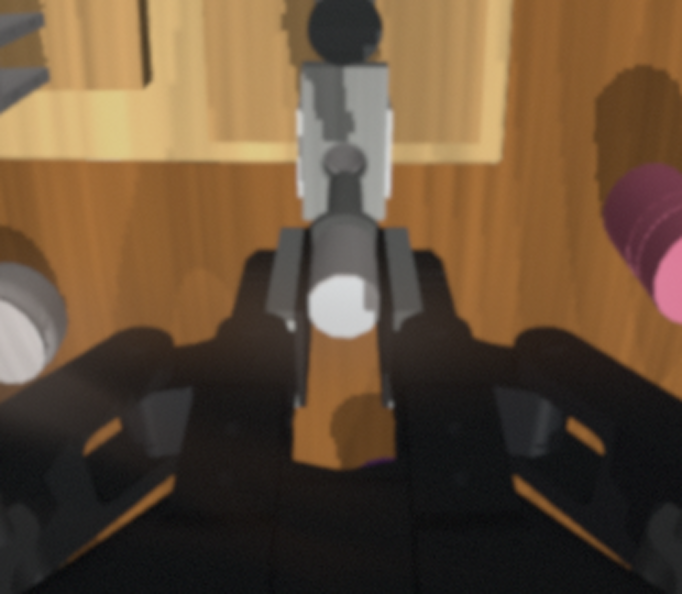

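servo_tool --targets '[{"tx": -0.0005,"ty": 0,"tz": 0.01,"ax": 0,"ay": 0,"az": 0,"grip": -0.9},{"tx": -0.0005,"ty": 0,"tz": 0.016,"ax": 0,"ay": 0,"az": 0,"grip": -0.9},{"tx": -0.0005,"ty": 0,"tz": 0.022,"ax": 0,"ay": 0,"az": 0,"grip": -0.9},{"tx": -0.0005,"ty": 0,"tz": 0.028,"ax": 0,"ay": 0,"az": 0,"grip": -0.9},{"tx": -0.0005,"ty": 0,"tz": 0.028,"ax": 0,"ay": 0,"az": 0,"grip": -0.9}]'

```text
clock: 39.4
eef_pos: [0.5072, 0.1749, 0.1387]
tool_rot: [-0.707, 0.708, 0.0, -0.001]
force: [-0.0, -0.3, 0.6]
grip_width: 0.0142
grip_force: 39.5
```

servo_tool --targets '[{"tx": 0,"ty": 0,"tz": 0.006,"ax": 0,"ay": 0,"az": 0,"grip": -0.9},{"tx": 0,"ty": 0,"tz": 0.012,"ax": 0,"ay": 0,"az": 0,"grip": -0.9},{"tx": 0,"ty": 0,"tz": 0.018,"ax": 0,"ay": 0,"az": 0,"grip": -0.9},{"tx": 0,"ty": 0,"tz": 0.025,"ax": 0,"ay": 0,"az": 0,"grip": -0.9},{"tx": 0,"ty": 0,"tz": 0.028,"ax": 0,"ay": 0,"az": 0,"grip": -0.9}]'

```text
clock: 39.9
eef_pos: [0.5094, 0.1756, 0.1133]
tool_rot: [0.707, -0.707, 0.001, -0.001]
force: [-3.2, -4.2, 28.3]
grip_width: 0.0141
grip_force: 42.2
```

servo_tool --targets '[{"tx": 0,"ty": 0,"tz": -0.001,"ax": 0,"ay": 0,"az": 0,"grip": -0.2},{"tx": 0,"ty": 0,"tz": -0.001,"ax": 0,"ay": 0,"az": 0,"grip": -0.2},{"tx": 0,"ty": 0,"tz": -0.001,"ax": 0,"ay": 0,"az": 0,"grip": -0.2},{"tx": 0,"ty": 0,"tz": -0.03,"ax": 0,"ay": 0,"az": 0,"grip": -0.2},{"tx": 0,"ty": 0,"tz": -0.07,"ax": 0,"ay": 0,"az": 0,"grip": -0.2}]'

```text
clock: 40.4
eef_pos: [0.5063, 0.1744, 0.1803]
tool_rot: [-0.707, 0.708, 0.001, -0.003]
force: [0.5, 1.5, 1.4]
grip_width: 0.0341
grip_force: 0.0
```

servo_tool --targets '[{"tx": 0,"ty": 0,"tz": -0.04,"ax": 0,"ay": 0,"az": 0,"grip": -0.2},{"tx": -0.035,"ty": 0.018,"tz": -0.05,"ax": 0,"ay": 0,"az": 0,"grip": -0.2},{"tx": -0.07,"ty": 0.036,"tz": -0.05,"ax": 0,"ay": 0,"az": 0,"grip": -0.2},{"tx": -0.105,"ty": 0.054,"tz": -0.05,"ax": 0,"ay": 0,"az": 0,"grip": -0.2},{"tx": -0.14,"ty": 0.07,"tz": -0.05,"ax": 0,"ay": 0,"az": 0,"grip": -0.2}]'

```text
clock: 40.9
eef_pos: [0.4368, 0.3164, 0.2318]
tool_rot: [-0.707, 0.708, 0.0, 0.0]
force: [0.9, -0.2, 0.5]
grip_width: 0.0345
grip_force: 0.0
```

```bash
python3 - <<'E'
from h import *
from rig import read_state
s=read_state();print(s["clock"],s["eef_pos"],s["force"])
t=jars(9);W=cloud(t)
def box(n,x,y,z0,z1,r=.02):
    q=W[(abs(W[...,0]-x)<r)&(abs(W[...,1]-y)<r)&(W[...,2]>z0)&(W[...,2]<z1)];print(n,len(q),np.median(q,0).round(4) if len(q) else None,np.percentile(q[:,2],[5,50,95]).round(4) if len(q) else None)
for n,x,y in (("L0",.65,.15),("L1",.65,-.01),("S0",.509,.173)):
    box("pin "+n,x,y,.118,.16);
for n,x,y in (("L0",.65,.053),("L1",.65,-.107),("S0",.508,.076)):
    box("lid "+n,x,y,.08,.098,.03);box("keeper "+n,x,y,.099,.11,.03);box("knob "+n,x,y+.006,.115,.14,.02)
box("diffuser",.383,-.2,.09,.13,.03)
E
```

```text
40.9 [0.43682357 0.31642505 0.23184956] [ 0.87847935 -0.17230335  0.45680782]
pin L0 41 [0.6496 0.1489 0.1315] [0.1217 0.1315 0.1346]
pin L1 40 [ 0.6491 -0.0103  0.132 ] [0.1214 0.132  0.1354]
pin S0 40 [0.5098 0.1732 0.1304] [0.1255 0.1304 0.1358]
lid L0 381 [0.6447 0.0493 0.0903] [0.0859 0.0903 0.0943]
keeper L0 85 [0.6464 0.0665 0.1044] [0.101  0.1044 0.1079]
knob L0 24 [0.6471 0.0579 0.1253] [0.1206 0.1253 0.1297]
lid L1 381 [ 0.6478 -0.1113  0.0902] [0.086  0.0902 0.0939]
keeper L1 76 [ 0.6455 -0.0916  0.1044] [0.1004 0.1044 0.1085]
knob L1 22 [ 0.6458 -0.1011  0.125 ] [0.1176 0.125  0.1296]
lid S0 228 [0.5079 0.0727 0.09  ] [0.0854 0.09   0.0935]
keeper S0 87 [0.505  0.0909 0.1041] [0.1007 0.1041 0.1068]
knob S0 21 [0.5057 0.0819 0.1264] [0.1233 0.1264 0.1299]
diffuser 91 [ 0.3828 -0.2027  0.1095] [0.0959 0.1095 0.1127]
```

```bash
python3 -c "
from rig import workorder
print(workorder.close_job())"
```

```text
the job is handed in; nothing more can be done
None
```

I packed all three table jars (two large, one small), closed each keeper, and locked each with a pin pushed home. The diffuser is still upright; the job is handed in at about 41 s with no result returned.

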